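# Slide the sample pot to the blue ring and snap its lid on

### The job

Slide the steel sample pot sideways along the warming plate from the red ring to the blue ring so that it stands centred there, keeping it flat on the plate all the way and never lifting it. Then fetch the aluminium lid from the bench, set it on the pot and press it straight down, without brute force, until all three yellow clips snap over its edge and the resistance suddenly drops, leaving the bottle, the jar and the beaker where they stand. Do not let up after the snap: keep a firm, steady push on the lid so the seal stays squeezed, and finish while still pressing it down.

Things in the scene. Friction and masses are not known exactly. Their poses are not given: they have to be found in the camera images.
- plate: fixed warming plate on the bench, cream housing 200 x 360 mm (x, y) with a flat white top, 32 mm high; origin at the centre of its underside, its long side along its own y. Its whole top is level and smooth to slide on
- red_ring: red ring painted on the plate top where the pot starts, outer diameter 124 mm, inner 104 mm, flat with a red centre dot; origin at the ring's centre on the plate's top surface (32 mm above the bench). Red and blue may be either way round
- blue_ring: blue ring painted on the plate top, same sizes, with a blue centre dot; origin at its centre on the plate's top surface; the pot must end centred here. It lies 176 mm from the red ring along the plate's y
- pot: loose round stainless steel pot, about 0.4 to 0.65 kg, outer diameter 80 mm, rim 48 mm above its underside, open at the top; origin at the centre of its underside, z up. A black straight handle sticks out level along its own -x. Three yellow spring clips stand on its outside at 0, 120 and 240 degrees from its +x, reaching 47 mm out from the axis and 71 mm up
- pot_handle (a point): grip point in the middle of the pot's handle, 85 mm from the pot's axis along its -x, 37 mm above the pot's underside. The handle bar is 14 mm wide, 14 mm tall and runs from 39 to 115 mm from the axis; pinch it from above, across its width. It starts pointing roughly at the robot
- pot_mouth (a point): centre of the pot's mouth on its axis, level with the top of the orange sealing ring (29 to 35 mm radius), 52 mm above the pot's underside. The ring gives 4 mm down at about 2.5 N per mm, then the lid meets the steel rim
- lid: loose flat round aluminium lid, 0.1 kg, diameter 76 mm, 4 mm thick, with a blue upright post knob of diameter 18 mm and height 36 mm in its centre; origin at the centre of the disc's underside, z up. It starts flat on the bench, to the left or right of the plate (the amber bottle stands on the other side)
- lid_knob_top (a point): centre of the knob's top, 40 mm above the lid's underside. Heights of the lid's underside over the pot's: 64 mm it meets the clips' slopes, resistance grows; 57 mm it passes the clip tips and resistance (by then about 8 to 18 N) drops nearly to nothing; 52.5 mm the clips spring back over its edge; from 52 mm the seal pushes back
- clip_a (a joint): how far the spring clip on the pot's +x side is pushed outwards, m: 0 = closed, up to 0.006; about 0.0035 while the lid passes its tip, back near 0 once snapped over the lid
- clip_b (a joint): the same for the clip at +120 degrees (counter-clockwise from above) from the pot's +x. Each clip's inner face slopes inwards going down, from 41.5 mm radius at 70 mm above the pot's underside to 34.5 mm at 58 mm, and ends in a hook with a flat underside at 56.5 mm
- clip_c (a joint): the same for the clip at +240 degrees
- seal (a joint): how far the sealing ring is squeezed down, m: 0 = free, 0.004 = fully; a firm push squeezes it 1.5 mm or more
- bottle: loose amber bottle with a white cap, diameter 66 mm, 160 mm tall; origin at the centre of its underside; stands beside the plate, opposite the lid; leave alone
- jar: loose dark green jar with a white cap, diameter 60 mm, 75 mm tall; origin at the centre of its underside; stands on the bench at the plate's far left end; leave alone
- beaker: loose white plastic beaker, diameter 64 mm, 70 mm tall; origin at the centre of its underside; stands on the bench at the plate's far right end; leave alone
There are look-alikes about, which are no part of the job. There is more than one size of the lid; the job needs the larger.

How it is judged:
On the way, in this order (a step that is already met when the one before it is completed fails the run):
1. the pot has been slid onto the blue ring, within 12 mm of its centre, and stands flat on the plate (horizontal distance between pot and blue_ring below 0.012 m and angle between pot's own z axis and vertical below 0.06 rad and linear speed of pot below 0.02 m/s), for 0.2 s.
2. the lid has been pressed home on the pot and the three clips have sprung back over it (z of lid in the frame of pot between 0.045 and 0.053 m and horizontal distance between lid and pot below 0.005 m and angle between the z axis of lid and the z axis of pot, either way round below 0.06 rad and value of joint each of clip_a, clip_b, clip_c below 0.0015 m), for 0.2 s.
At the end, for the whole second after the job is handed in: Pot flat on the plate within 15 mm of the blue ring's centre; lid level, underside under 53 mm above the pot's, within 5 mm of its axis; all clips within 1.5 mm of closed; robot touching the lid and still pressing it on the pot with over 3 N, seal squeezed over 1 mm (all of step 2 and horizontal distance between pot and blue_ring below 0.015 m and z of pot in the frame of blue_ring below 0.005 m and angle between pot's own z axis and vertical below 0.06 rad and value of joint seal above 0.001 m and contact force between lid and pot above 3 N and contact force between the fingers and lid above 2 N and linear speed of pot below 0.02 m/s); the arm keeps its last pose, push and grip.
It fails at once if the pot is lifted more than 8 mm off the plate (z of pot in the frame of blue_ring above 0.008 m).
It fails at once if the pot is tipped by more than 0.2 rad (angle between pot's own z axis and vertical above 0.2 rad).
It fails at once if the lid is forced down on the pot with more than 80 N (contact force between lid and pot above 80 N).
It fails at once if the bottle, the jar or the beaker is moved by more than 20 mm (distance of any of bottle, jar, beaker from where it was at the start of the episode above 0.02 m).
It also fails if it takes over 66 s, if anything falls off the work surface, if the arm or the gripper's body presses on something with over 40 N, if the wrist force passes 120 N, or if a joint passes its speed limit or range.

### The arm

A 7-joint arm with a two-finger parallel gripper is mounted at the origin on the work surface. World frame = base frame: x ahead of the robot, y to its left, z up, the work surface at z = 0. Lengths are in m, angles in rad, forces in N, time in s.
With the tool pointing down it reaches from about 0.4 to 0.875 m from the base axis. Payload 19.3 kg.
Tool frame: the origin (TCP) lies between the finger pads; the fingertips stand ahead of it and the grasp point (between the pads) lies 8 mm behind it (bot.tip_extent is the x of the fingertips in the tool frame, in m); x points along the fingers, y is the direction in which the jaws open and shut, and the axes are right-handed (so a half turn about x gives the same grasp; the last joint's range is limited). The gripper opens to 85 mm and grips with 20 to 120 N. Pads are 22 mm wide; open, the fingers measure 114 mm over their backs; the gripper's body (76 mm by 85 mm) begins 54 mm behind the grasp point. The pads swing forward as they close: fully open they stand 13 mm farther back than shut.
Start: joints at [1.137, 0.521, -0.036, 1.599, 0.021, 1.021, -0.113], TCP at [0.222, -0.584, 0.242] pointing down, gripper open.
Joint ranges: [-2.91, 2.91], [-0.3, 2.13], [-1.5, 1.42], [0.17, 2.43], [-1.26, 4.41], [0.16, 1.93], [-2.52, 2.52]. Speed limits (rad/s): [1.89, 1.89, 2.39, 2.39, 3.01, 3.01, 3.01].

### API

Orientations are given as [roll, pitch, yaw] about the fixed x, y, z axes, in that order (R = Rz(yaw) Ry(pitch) Rx(roll)).
In Python, from workcell import observe, grab_frame, camera_info, bot, nets gives the robot as it stands.
- The arm moves only by the tool jog_arm, never from a script. Its argument "commands" is a list of rows, each a list of 6 numbers: the shift along the tool's x, y, z in mm, then the turn, a rotation vector about the tool's x, y, z in rad. A call has 1 to 20 rows; each row shifts and turns the pose as measured when the row begins, along the tool's axes as they then stand; what a row does not reach is not made up. A row lasts 1/10 s, in which the tool goes at most 50 mm and 8.59 degrees, less where a joint would pass 70% of its speed; a pose out of reach is approached as far as the arm can. A call is refused whole if a number of a shift passes 50 or a number of a turn 0.15, either way. A call with a gripper value outside its range is refused whole. "gripper" is the closure in counts, from 0 (fully open) to 255 (shut), set as the call begins (left out, the last holds). The fingers move at their own pace and stop on an object; "newtons" is the grip in N (left out, the last holds). Time passes only in rows, so rows that do not move let the fingers close. It gives the time, the measured TCP pose, the force and the opening at its end, in the units of the state.
- observe(): the state, without advancing time (a new reading comes with each control period).
- grab_frame(name): name is "side" or "top" or "wrist"; returns the picture (400x640x3 uint8, red, green, blue); there is no depth.
- camera_info(name): a dict with "fov_y" (degrees; the focal length in pixels is half the picture's height over the tangent of half this angle, whatever the lens; pixels are square), "cx", "cy" (the principal point, pixels), "distortion" ([k1, k2, p1, p2, k3] as OpenCV has them; the pictures are not rectified), "R" (3x3) and "t" (3): a world point X has camera coordinates R X + t; the wrist camera has in their place "tool_from_camera" (4x4, takes a point from camera to tool coordinates, whose origin is the TCP and whose axes are the tool frame's). Camera axes: x right, y down, z forward; pixel columns grow to the right and rows downward; lengths in m; the calibration is good to about 2 mm. A picture is of the moment at which its call begins: read the wrist's pose just before it. camera_info takes no time and is no camera call.
- bot.job_done(): hands the job in, once; it reports no verdict.
Trained networks look in the newest picture that a camera, given by its name, has taken for a name from the list of things; names that differ only in an ending like _2 or _b are one class to them, and where a whole thing is asked for, a point or a joint stands for the part that bears it (a point fixed in the world has none). Each returns a list of dicts, best first, with "p" (0 to 1); they miss things now and then, are a little off and sometimes report something else, mostly with a low value. They report only what shows in the picture. A call takes as long as a camera call. They do not tell look-alikes from the thing itself.
- nets.find_in(camera, name): "rect" ([left, top, right, bottom] in pixels, round what is visible of it).
- nets.silhouettes(camera, name): "mask" (400x640 bool, what is visible of it) and "rect" ([left, top, right, bottom] in pixels, round what is visible of it).
- nets.pinpoint(camera, name): "location" ([column, row] in pixels: a listed point, or the origin of a listed thing).
The state is a dict: "clock": time; "qpos": joint angles; "qd": joint speeds; "joint_efforts": joint torques, N m; "position": TCP position; "tool_rot": TCP orientation; "force": force on the tool from outside, world axes, zero at the start; "moment": the same for the moment, N m; "grip_width": finger opening in m.
Only numpy, scipy, OpenCV 4.12 (cv2) and the standard library are available. Lean on these libraries where they do the work, as an engineer would, in place of code of your own. Each camera call takes 0.05 s, during which the arm holds its last target.

## Working session

There is one attempt and no reset: what is moved stays moved. The work goes in short steps, Python scripts to look and compute and a tool call to move; the robot and the scene stay as the last step left them, time stands still between calls to the robot, and variables do not carry over. Pictures are saved under pics/ and viewed, and the job is handed in when it is done.

Besides the shell and the picture viewer there is one more tool, called after "Call:" as name(argument=value, ...) on one line, values as JSON. jog_arm: Moves the arm, as the interface text tells. Its arguments: {"type":"object","properties":{"commands":{"type":"array","items":{"type":"array","items":{"type":"number"}}},"gripper":{"type":"number"},"newtons":{"type":"number"}},"required":["commands"]}

```bash
ls; mkdir -p pics
cat > h.py <<'E'
import numpy as np, cv2
from workcell import observe, grab_frame, camera_info, bot, nets
def save(n,im): cv2.imwrite('pics/'+n,cv2.cvtColor(im,cv2.COLOR_RGB2BGR))
def K(ci):
    f=200/np.tan(np.radians(ci['fov_y'])/2); return np.array([[f,0,ci['cx']],[0,f,ci['cy']],[0,0,1]])
def Rrpy(r):
    from scipy.spatial.transform import Rotation as Ro
    return Ro.from_euler('xyz',r).as_matrix()
def ext(name,s=None):
    ci=camera_info(name)
    if 'R' in ci: return ci,np.array(ci['R']),np.array(ci['t'])
    T=np.eye(4);T[:3,:3]=Rrpy(s['tool_rot']);T[:3,3]=s['position']
    M=np.linalg.inv(T@np.array(ci['tool_from_camera'])); return ci,M[:3,:3],M[:3,3]
def ray(name,px,s=None):
    ci,R,t=ext(name,s)
    u=cv2.undistortPoints(np.array([[px]],float),K(ci),np.array(ci['distortion'],float))[0,0]
    return -R.T@t, R.T@np.array([u[0],u[1],1.])
def atz(name,px,z,s=None):
    o,d=ray(name,px,s); return o+d*(z-o[2])/d[2]
def tri(rs):
    A=np.zeros((3,3));b=np.zeros(3)
    for o,d in rs:
        d=d/np.linalg.norm(d);P=np.eye(3)-np.outer(d,d);A+=P;b+=P@o
    x=np.linalg.solve(A,b)
    return x,[float(np.linalg.norm(np.cross(x-o,d/np.linalg.norm(d)))) for o,d in rs]
def proj(name,X,s=None):
    ci,R,t=ext(name,s)
    return cv2.projectPoints(np.array([X],float),cv2.Rodrigues(R)[0],t,K(ci),np.array(ci['distortion'],float))[0][0,0]
E
python3 - <<'E'
from h import *
s=observe();print(s)
print(bot.tip_extent)
for n in ['side','top','wrist']:
    save(n+'0.png',grab_frame(n)); print(n,camera_info(n))
E
```

```text
pics
{'clock': 0.0, 'qpos': array([ 1.13679629,  0.52203005, -0.03632664,  1.59997839,  0.02115761,
        1.02107207, -0.11280318]), 'qd': array([-2.10657302e-04,  9.60569593e-04, -2.78120825e-04, -1.57425191e-04,
       -8.01448874e-04,  5.28060257e-04,  6.39712176e-05]), 'joint_efforts': array([-1.86278237e-03, -9.27088666e+01,  1.97872773e+00, -3.69932520e+01,
        1.78262562e-02,  8.20602640e-03,  2.88895512e-05]), 'position': array([ 0.22226197, -0.5838168 ,  0.24172633]), 'tool_rot': array([-1.53325268,  1.56969131,  1.97210351]), 'force': array([-0.22399575, -0.25801699,  1.10445447]), 'moment': array([-0.00052119, -0.04844407, -0.02793124]), 'grip_width': 0.08542612632912697}
0.011
side {'fov_y': 57.7400068900741, 'cx': 319.43373371254535, 'cy': 201.50445329220207, 'distortion': array([-0.06393275,  0.        ,  0.        ,  0.        ,  0.        ]), 'R': array([[-0.75113814, -0.65993686,  0.01657831],
       [-0.51296862,  0.56768407, -0.64389284],
       [ 0.41551738, -0.49215663, -0.76493605]]), 't': array([0.38016051, 0.3610414 , 0.77724874])}
top {'fov_y': 46.52235
[... 183 characters left out ...]
,  0.00811497],
       [-0.98945175, -0.02985902, -0.14175215],
       [ 0.14193017, -0.00391841, -0.98986892]]), 't': array([-0.075583  ,  0.541778  ,  1.07672983])}
wrist {'fov_y': 68.24617983146051, 'cx': 319.39968335663, 'cy': 198.15582370625552, 'distortion': array([-0.00553894,  0.        ,  0.        ,  0.        ,  0.        ]), 'tool_from_camera': array([[ 5.06841173e-04, -3.27604771e-01,  9.44814721e-01,
        -1.32095120e-01],
       [ 9.99999805e-01, -1.77674071e-04, -5.98051592e-04,
        -3.83605063e-04],
       [ 3.63793632e-04,  9.44814840e-01,  3.27604617e-01,
        -8.44997209e-02],
       [ 0.00000000e+00,  0.00000000e+00,  0.00000000e+00,
         1.00000000e+00]])}
```

View pics/side0.png

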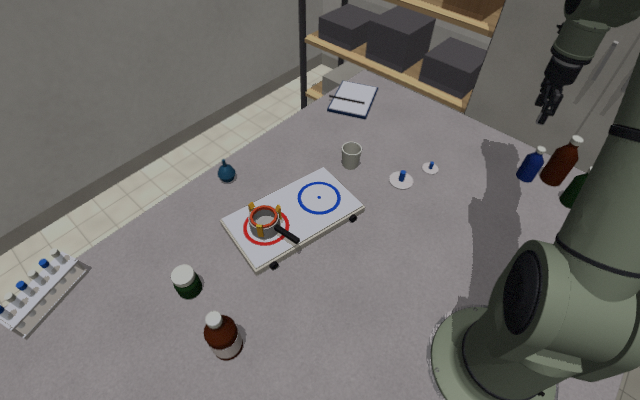

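View pics/top0.png

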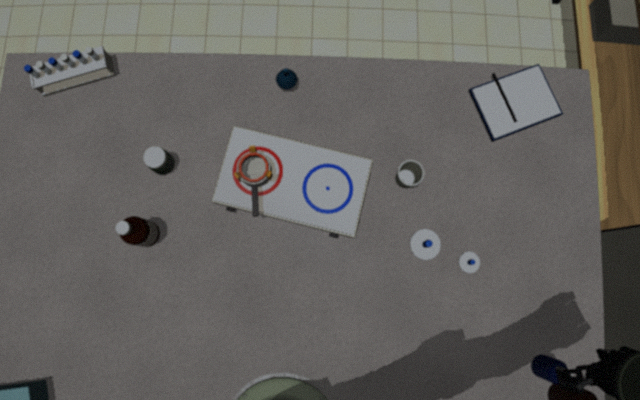

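View pics/wrist0.png

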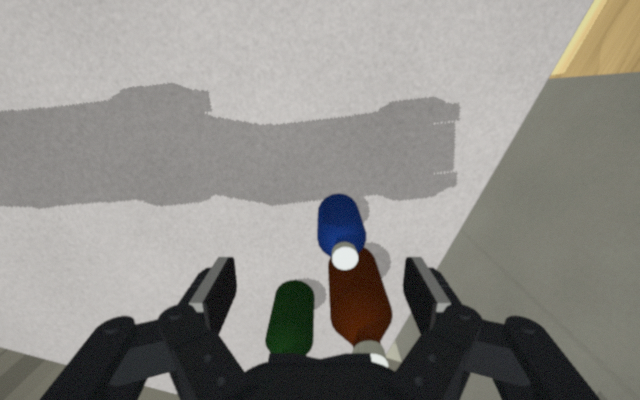

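Side view: pot (264,222) with handle end (295,240), blue ring (319,198), large lid (401,180), small lid (431,168). Top view: pot (257,168), blue ring (328,188), large lid (426,244), small lid (470,262), beaker (410,173).

Run:
```python
from h import *
for nme in ['pot','pot_handle','pot_mouth','blue_ring','red_ring','lid','lid_knob_top','beaker','clip_a']:
    r={}
    for c in ['side','top']:
        l=nets.pinpoint(c,nme); r[c]=l
        print(nme,c,[(np.round(q['location'],1).tolist(),round(q['p'],2)) for q in l[:4]])
    try:
        x,e=tri([ray(c,r[c][0]['location']) for c in r]); print('   ',np.round(x,4),np.round(e,4))
    except Exception as ex: print(ex)
print(observe()['clock'])
```

```text
pot side [([264.9, 228.5], 0.7)]
pot top [([258.6, 170.9], 0.63), ([161.2, 165.2], 0.59)]
    [0.632  0.0803 0.0127] [0.0018 0.0018]
pot_handle side [([291.1, 237.9], 0.79)]
pot_handle top [([252.7, 206.1], 0.62)]
    [0.5326 0.0816 0.0676] [0.0018 0.0018]
pot_mouth side [([265.7, 213.3], 0.93)]
pot_mouth top [([252.0, 166.3], 0.93)]
    [0.6206 0.0836 0.0945] [0.0029 0.0029]
blue_ring side [([319.6, 194.2], 0.77), ([191.5, 289.7], 0.25)]
blue_ring top [([330.4, 188.5], 0.95)]
    [ 0.5891 -0.0978  0.0369] [0.0024 0.0024]
red_ring side [([268.8, 227.0], 0.96)]
red_ring top [([254.5, 169.7], 0.89)]
    [0.6227 0.0831 0.0346] [0.0066 0.0066]
lid side [([400.6, 178.0], 0.62)]
lid top [([423.2, 243.2], 0.68), ([471.0, 260.3], 0.68)]
    [ 0.4622 -0.3301  0.0148] [0.0005 0.0005]
lid_knob_top side [([431.6, 163.7], 0.66), ([401.0, 173.6], 0.6)]
lid_knob_top top [([427.1, 243.1], 0.91), ([471.4, 262.7], 0.65)]
    [ 0.4205 -0.3239  0.1221] [0.037 0.037]
beaker side [([294.1, 217.1], 0.35)]
beaker top [([402.5, 179.5], 0.67), ([328.0, 189.0], 0.22)]
    [ 0.7717 -0.2924 -0.4056] [0.0952 0.0952]Traceback (most recent call last):
  File "<stdin>", line 5, in <module>
ValueError: it knows: beaker, blue_ring, bottle, jar, lid, lid_knob_top, plate, pot, pot_handle, pot_mouth, red_ring
```

Run:
```python
from h import *
from scipy.optimize import least_squares
def fit(P):
    r=least_squares(lambda q:np.hypot(P[:,0]-q[0],P[:,1]-q[1])-q[2],[*P.mean(0),.05],loss='soft_l1',f_scale=.002)
    return r.x, np.abs(r.fun).mean()
ims={c:grab_frame(c) for c in ['side','top']}
save('crop_side.png',cv2.resize(ims['side'][130:280,210:450],None,fx=3.3,fy=3.3,interpolation=cv2.INTER_CUBIC))
save('crop_top.png',cv2.resize(ims['top'][120:280,210:490],None,fx=2.8,fy=2.8,interpolation=cv2.INTER_CUBIC))
for c,im in ims.items():
    hsv=cv2.cvtColor(im,cv2.COLOR_RGB2HSV)
    for nm,lo,hi,z in [('blue',(105,120,60),(130,255,255),.032),('red',(0,150,60),(5,255,255),.032)]:
        m=cv2.inRange(hsv,lo,hi)
        n,l,st,ce=cv2.connectedComponentsWithStats(m)
        for i in range(1,n):
            if st[i,4]>8:
                ys,xs=np.where(l==i)
                P=np.array([atz(c,(x,y),z)[:2] for x,y in zip(xs,ys)])
                print(c,nm,st[i].tolist(),ce[i].round(1).tolist(),np.round(atz(c,ce[i],z),4), np.round(fit(P)[0],4) if st[i,4]>150 else '')
for c in ims:
    for nm in ['lid','pot','pot_handle']:
        for q in nets.silhouettes(c,nm): print(c,nm,np.round(q['rect']),round(q['p'],2),q['mask'].sum())
```

```text
side blue [524, 153, 19, 29, 282] [533.7, 165.9] [ 0.1621 -0.6558  0.032 ] [ 0.7453 -0.5955  0.588 ]
side blue [430, 162, 4, 7, 19] [431.4, 164.7] [ 0.4143 -0.4297  0.032 ] 
side blue [399, 170, 7, 11, 50] [401.8, 175.2] [ 0.4586 -0.3266  0.032 ] 
side blue [298, 182, 43, 32, 295] [318.8, 198.3] [ 0.5856 -0.0867  0.032 ] [ 0.5891 -0.0902  0.057 ]
side blue [39, 259, 9, 9, 55] [43.0, 263.1] [0.9631 0.5466 0.032 ] 
side blue [16, 281, 10, 9, 61] [20.3, 285.2] [0.9433 0.6139 0.032 ] 
side red [259, 207, 10, 3, 14] [263.6, 207.9] [0.6768 0.0432 0.032 ] 
side red [253, 209, 6, 5, 11] [255.4, 211.0] [0.6855 0.0662 0.032 ] 
side red [281, 213, 8, 18, 57] [285.5, 221.6] [0.5974 0.0363 0.032 ] 
side red [244, 218, 41, 27, 163] [258.7, 236.5] [0.6151 0.1182 0.032 ] [0.627  0.0807 0.0575]
top blue [73, 51, 7, 6, 33] [75.9, 53.3] [0.929  0.5745 0.032 ] 
top blue [49, 58, 6, 6, 30] [51.4, 60.4] [0.9093 0.6401 0.032 ] 
top blue [24, 65, 7, 7, 34] [27.0, 67.9] [0.8887 0.706  0.032 ] 
top blue [303, 164, 50, 49, 477] [327.7, 188.0] [ 0.5889 -0.0926  0.032 ] [ 0.5891 -0.0918  0.057 ]
top blue [425, 240, 7, 7, 36] [427.9, 243.2] [ 0.4617 -0.3372  0.032 ] 
top blue [470, 260, 5, 4, 17] [471.9, 261.6] [ 0.4202 -0.4446  0.032 ] 
top red [256, 147, 26, 48, 155] [272.3, 167.9] [0.6347 0.0439 0.032 ] [0.6271 0.0803 0.0569]
top red [234, 149, 15, 23, 41] [238.4, 160.1] [0.6518 0.1278 0.032 ] 
top red [245, 154, 16, 4, 22] [253.1, 155.0] [0.6659 0.0924 0.032 ] 
top red [241, 158, 5, 5, 9] [242.6, 159.8] [0.653  0.1177 0.032 ] 
top red [235, 178, 16, 16, 42] [241.0, 185.8] [0.588 0.118 0.032] 
side lid [389. 171. 411. 191.] 0.77 325
side lid [424. 162. 440. 174.] 0.65 171
side pot [250. 205. 299. 242.] 0.81 1057
side pot_handle [251. 206. 302. 244.] 0.7 1130
top lid [408. 229. 441. 256.] 0.88 751
top lid [459. 253. 478. 275.] 0.74 344
top pot [235. 146. 274. 216.] 0.89 1281
top pot_handle [232. 148. 272. 218.] 0.84 1227
```

```bash
ls pics
```

```text
crop_side.png
crop_top.png
side0.png
top0.png
wrist0.png
```

View pics/crop_top.png

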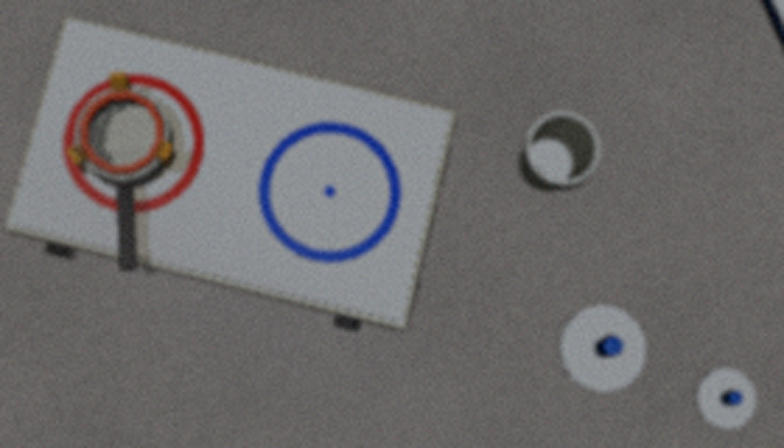

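View pics/crop_side.png

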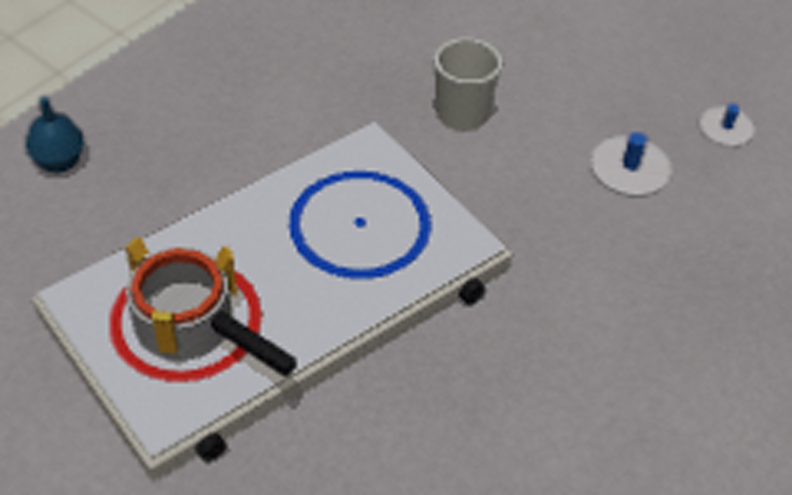

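Run:
```python
from h import *
from scipy.optimize import least_squares
def fit(P,r0=None):
    r=least_squares(lambda q:np.hypot(P[:,0]-q[0],P[:,1]-q[1])-q[2],[*P.mean(0),.03],loss='soft_l1',f_scale=.002)
    return r.x
for c in ['side','top']:
    im=grab_frame(c);hsv=cv2.cvtColor(im,cv2.COLOR_RGB2HSV)
    y0,y1,x0,x1=(195,260,235,310) if c=='side' else (140,225,230,280)
    sub=np.zeros(im.shape[:2],bool);sub[y0:y1,x0:x1]=1
    seal=(cv2.inRange(hsv,(3,150,90),(12,255,255))>0)&sub
    yel=(cv2.inRange(hsv,(14,150,80),(30,255,255))>0)&sub
    dark=(hsv[...,2]<70)&sub
    n,l,st,ce=cv2.connectedComponentsWithStats(dark.astype(np.uint8))
    i=1+np.argmax(st[1:,4]); print(c,'dark',st[i],ce[i])
    h=np.argwhere(l==i)[:,::-1]; P=np.array([atz(c,p,.076)[:2] for p in h]);d=P-P.mean(0)
    w,v=np.linalg.eigh(d.T@d);v=v[:,1]*np.sign(v[1,1] if 0 else v[0,1]); print(' handle c',P.mean(0),'dir deg',np.degrees(np.arctan2(v[1],v[0])),'ext',(d@v).min(),(d@v).max())
    h=np.argwhere(seal)[:,::-1]; P=np.array([atz(c,p,.084)[:2] for p in h]); print(' seal',len(P),fit(P))
    n,l,st,ce=cv2.connectedComponentsWithStats(yel.astype(np.uint8))
    for i in range(1,n):
        if st[i,4]>3: print(' clip',st[i],np.round(atz(c,ce[i],.1 if c=='top' else .09),4))
    # lids
for c,b in [('side',(385,160,415,195)),('top',(405,225,445,260))]:
    ls=nets.silhouettes(c,'lid')
    for q in ls:
        cn=max(cv2.findContours(q['mask'].astype(np.uint8),0,1)[0],key=len)[:,0]
        P=np.array([atz(c,p,.004)[:2] for p in cn]); print(c,'lid',fit(P))
x,e=tri([ray('side',(401.8,175.2)),ray('top',(427.9,243.2))]);print('knob mid',x,e)
```

```text
side dark [273 220  27  24 198] [284.8989899  232.76262626]
 handle c [0.54923836 0.08393189] dir deg 1.917942517929748 ext -0.0436932199492022 0.04052726390273117
 seal 162 [0.6230824  0.08780741 0.03171594]
 clip [249 202   6   9  32] [0.6674 0.0884 0.09  ]
 clip [276 205   5  14  35] [0.6048 0.0508 0.09  ]
 clip [256 224   8  13  71] [0.5936 0.1266 0.09  ]
top dark [248 174  24  43 227] [256.80176211 195.75770925]
 handle c [0.55771529 0.07315323] dir deg -10.885050315245149 ext -0.0476070861005407 0.05734446118162051
 seal 154 [0.62454156 0.08438523 0.03236862]
 clip [250 147   5   5  25] [0.6628 0.0866 0.1   ]
 clip [266 171   5   6  26] [0.6062 0.0467 0.1   ]
 clip [235 173   5   5  16] [0.6008 0.1181 0.1   ]
side lid [ 0.46124521 -0.33582398  0.03831831]
side lid [ 0.42211704 -0.44486401  0.02487036]
top lid [ 0.4614008  -0.33700078  0.03539984]
top lid [ 0.41976858 -0.44829794  0.02453551]
knob mid [ 0.46349326 -0.34024936  0.01822203] [0.0008459158652539849, 0.0008459158652539557]
```

```bash
cat >> h.py <<'E'
from scipy.spatial.transform import Rotation as Ro
def Rdown(yaw):  # tool x down, tool y at angle yaw in world xy
    y=np.array([np.cos(yaw),np.sin(yaw),0]);x=np.array([0,0,-1.]);return np.stack([x,y,np.cross(x,y)],1)
def plan(p,yaw,step=45,n=None,s=None):
    s=s or observe();R=Rrpy(s['tool_rot']);P=np.array(s['position'])
    a=np.arctan2(R[1,1],R[0,1]); 
    y=min([yaw,yaw+np.pi,yaw-np.pi],key=lambda t:abs(np.angle(np.exp(1j*(t-a)))))
    Rt=Rdown(y);rv=Ro.from_matrix(R.T@Rt).as_rotvec();d=np.array(p)-P
    if n is None:n=int(max(np.ceil(np.linalg.norm(d)*1000/step),np.ceil(np.abs(rv).max()/.13),1))
    print('pos',P.round(4),'jaw deg',np.degrees(a).round(1),'tgt',np.degrees(y).round(1),'d',d.round(4),'tool d mm',(R.T@d*1000).round(1),'rv',rv.round(3),'n',n)
    Rc=R.copy();out=[]
    for i in range(n):
        out.append([*(Rc.T@d/n*1000).round(1),*(rv/n).round(4)]);Rc=Rc@Ro.from_rotvec(rv/n).as_matrix()
    print([[float(v) for v in r] for r in out])
E
python3 - <<'E'
from h import *
plan([.525,.083,.2],np.radians(92))
E
```

```text
pos [ 0.2224 -0.5841  0.2423] jaw deg -69.2 tgt -88.0 d [ 0.3026  0.6671 -0.0423] tool d mm [  42.3 -515.8 -520.2] rv [0.329 0.    0.   ] n 17
[[2.5, -30.3, -30.6, 0.0193, 0.0, 0.0], [2.5, -30.9, -30.0, 0.0193, 0.0, 0.0], [2.5, -31.5, -29.4, 0.0193, 0.0, 0.0], [2.5, -32.1, -28.8, 0.0193, 0.0, 0.0], [2.5, -32.6, -28.2, 0.0193, 0.0, 0.0], [2.5, -33.2, -27.5, 0.0193, 0.0, 0.0], [2.5, -33.7, -26.9, 0.0193, 0.0, 0.0], [2.5, -34.2, -26.2, 0.0193, 0.0, 0.0], [2.5, -34.7, -25.6, 0.0193, 0.0, 0.0], [2.5, -35.2, -24.9, 0.0193, 0.0, 0.0], [2.5, -35.7, -24.2, 0.0193, 0.0, 0.0], [2.5, -36.1, -23.5, 0.0193, 0.0, 0.0], [2.5, -36.6, -22.8, 0.0193, 0.0, 0.0], [2.5, -37.0, -22.1, 0.0193, 0.0, 0.0], [2.5, -37.4, -21.4, 0.0193, 0.0, 0.0], [2.5, -37.8, -20.6, 0.0193, 0.0, 0.0], [2.5, -38.2, -19.9, 0.0193, 0.0, 0.0]]
```

Call:
jog_arm(commands=[[2.5,-30,-31,0.019,0,0],[2.5,-31,-30,0.019,0,0],[2.5,-31,-29,0.019,0,0],[2.5,-32,-29,0.019,0,0],[2.5,-33,-28,0.019,0,0],[2.5,-33,-27,0.019,0,0],[2.5,-34,-27,0.019,0,0],[2.5,-34,-26,0.019,0,0],[2.5,-35,-26,0.019,0,0],[2.5,-35,-25,0.019,0,0],[2.5,-36,-24,0.019,0,0],[2.5,-36,-23,0.019,0,0],[2.5,-37,-23,0.019,0,0],[2.5,-37,-22,0.019,0,0],[2.5,-37,-21,0.019,0,0],[2.5,-38,-21,0.019,0,0],[2.5,-38,-20,0.019,0,0]], gripper=90, newtons=60)

```text
clock: 3.25
position: [0.5371, 0.1018, 0.1989]
tool_rot: [2.453, 1.562, -0.671]
force: [0.7, -1.1, -0.1]
grip_width: 0.0552
```

Run:
```python
from h import *
plan([.525,.083,.2],np.radians(92))
s=observe(); save('wrist1.png',grab_frame('wrist'))
print(s['clock'],s['grip_width'],s['position'])
for nm in ['pot_handle','pot_mouth']:
    print(nm,[(q['location'],q['p']) for q in nets.pinpoint('wrist',nm)])
print(proj('wrist',[.539,.083,.069],s),proj('wrist',[.6238,.086,.084],s))
```

```text
pos [0.5371 0.1018 0.1989] jaw deg -89.0 tgt 272.0 d [-0.0121 -0.0188  0.0011] tool d mm [-1.1 18.6 12.5] rv [-0.017 -0.006 -0.005] n 1
[[-1.1, 18.6, 12.5, -0.0174, -0.0064, -0.0054]]
3.25 0.055223613077361136 [0.53714842 0.10176419 0.19887713]
pot_handle [([343.6, 184.9], 0.71)]
pot_mouth [([340.2, 90.7], 0.87)]
[339.35728655 190.81964248] [341.03039436  94.16485668]
```

View pics/wrist1.png

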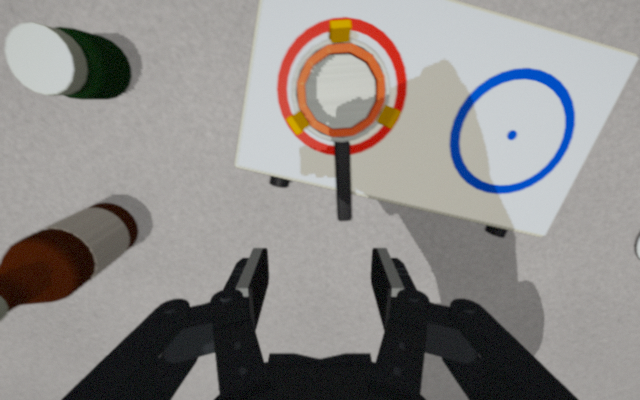

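Wrist view: mouth (341,90), handle from (341,143) to (344,219), blue ring dot (512,135); my projected handle point (339,191) lies close to the handle. Refine with this view.

Run:
```python
from h import *
s=observe()
for p,z in [((342,145),.076),((344,212),.076),((512,135),.032),((341,90),.084)]: print(p,atz('wrist',p,z,s).round(4))
im=cv2.cvtColor(cv2.imread('pics/wrist1.png'),cv2.COLOR_BGR2RGB);hsv=cv2.cvtColor(im,cv2.COLOR_RGB2HSV)
m=cv2.inRange(hsv,(3,150,90),(13,255,255));m[:, :290]=0;m[:,395:]=0;m[150:]=0;m[:40]=0
print('seal n',(m>0).sum())
from scipy.optimize import least_squares
P=np.array([atz('wrist',p,.084,s)[:2] for p in np.argwhere(m>0)[:,::-1]])
print(least_squares(lambda q:np.hypot(P[:,0]-q[0],P[:,1]-q[1])-q[2],[*P.mean(0),.03],loss='soft_l1',f_scale=.002).x)
# triangulate handle point from wrist+top+side nets
print(tri([ray('wrist',(343.6,184.9),s),ray('top',(252.7,206.1)),ray('side',(291.1,237.9))]))
print(tri([ray('wrist',(340.2,90.7),s),ray('top',(252,166.3)),ray('side',(265.7,213.3))]))
plan([.540,.082,.1],np.radians(92),step=30)
```

```text
(342, 145) [0.5824 0.0843 0.076 ]
(344, 212) [0.5206 0.0795 0.076 ]
(512, 135) [ 0.5895 -0.0894  0.032 ]
(341, 90) [0.6266 0.0877 0.084 ]
seal n 2322
[0.62475212 0.08821991 0.0323373 ]
(array([0.53746301, 0.07988595, 0.05741561]), [0.0037451988770976336, 0.0044353518032858134, 0.003900261809286225])
(array([0.62323888, 0.08508343, 0.09116602]), [0.004590347953663457, 0.0009011743238340502, 0.005453039283557416])
pos [0.5369 0.1028 0.1984] jaw deg -88.7 tgt 272.0 d [ 0.0031 -0.0208 -0.0984] tool d mm [98.5 20.4 -2.1] rv [-0.013 -0.006 -0.004] n 4
[[24.6, 5.1, -0.5, -0.0032, -0.0014, -0.0011], [24.6, 5.1, -0.5, -0.0032, -0.0014, -0.0011], [24.6, 5.2, -0.6, -0.0032, -0.0014, -0.0011], [24.6, 5.2, -0.6, -0.0032, -0.0014, -0.0011]]
```

Run:
```python
from h import *
plan([.540,.081,.061],np.radians(93.7),step=30)
```

```text
pos [0.5369 0.1028 0.1984] jaw deg -88.7 tgt 273.7 d [ 0.0031 -0.0218 -0.1374] tool d mm [137.5  21.2  -1.9] rv [-0.042 -0.006 -0.005] n 5
[[27.5, 4.2, -0.4, -0.0085, -0.0011, -0.0009], [27.5, 4.3, -0.4, -0.0085, -0.0011, -0.0009], [27.5, 4.3, -0.4, -0.0085, -0.0011, -0.0009], [27.5, 4.3, -0.4, -0.0085, -0.0011, -0.0009], [27.5, 4.4, -0.4, -0.0085, -0.0011, -0.0009]]
```

First align at height ~0.11, then check.

Call:
jog_arm(commands=[[22,6,0,-0.012,-0.002,-0.001],[22,6,-0.5,-0.012,-0.002,-0.001],[22,6,-0.5,-0.012,-0.001,-0.001],[18,4,0,-0.006,-0.001,-0.001],[0,0,0,0,0,0]])

```text
clock: 3.9
position: [0.5387, 0.0759, 0.1129]
tool_rot: [2.07, 1.568, -1.008]
force: [0.2, 0.1, 0.6]
grip_width: 0.0553
```

Run:
```python
from h import *
plan([.540,.081,.061],np.radians(93.7),step=30)
s=observe();im=grab_frame('wrist');save('wrist2.png',im);save('side2.png',cv2.resize(grab_frame('side')[130:280,210:400],None,fx=4,fy=4))
print(s['grip_width'],s['clock'])
```

```text
pos [0.5387 0.0759 0.1129] jaw deg -86.4 tgt 273.7 d [ 0.0013  0.0051 -0.0519] tool d mm [51.9 -5.1 -1.5] rv [-0.001 -0.001 -0.002] n 2
[[26.0, -2.6, -0.8, -0.0006, -0.0006, -0.001], [26.0, -2.5, -0.8, -0.0006, -0.0006, -0.001]]
0.05531375257937937 3.9
```

View pics/wrist2.png

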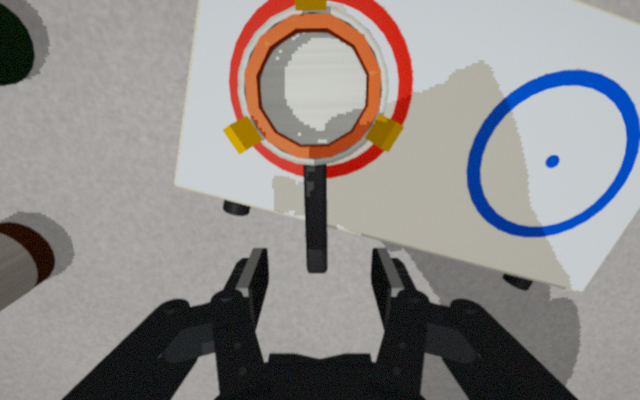

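View pics/side2.png

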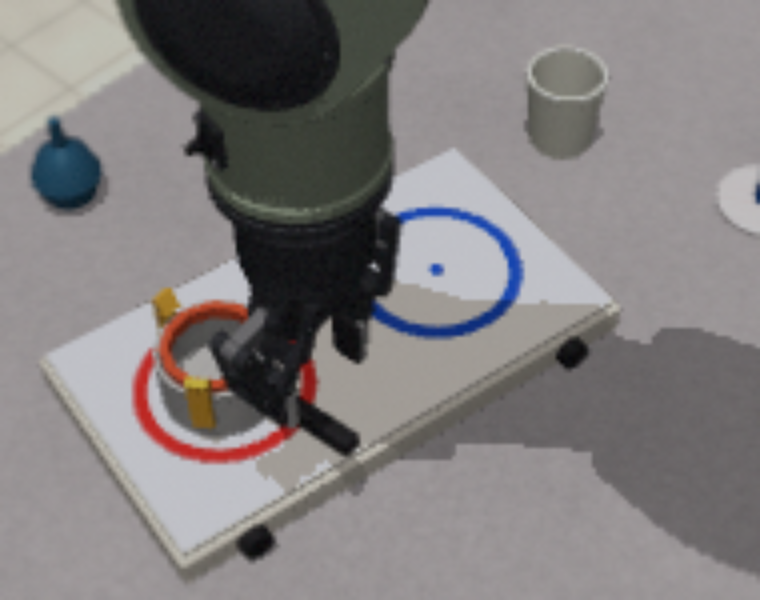

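Wrist: handle vertical at columns 306–327 from row 165 to 270, pads centred near column 319: aligned. Compute its actual y.

Run:
```python
from h import *
s=observe()
for p in [(315,170),(316,220),(317,262)]: print(atz('wrist',p,.076,s).round(4))
im=cv2.cvtColor(cv2.imread('pics/wrist2.png'),cv2.COLOR_BGR2RGB);hsv=cv2.cvtColor(im,cv2.COLOR_RGB2HSV)
from scipy.optimize import least_squares
m=cv2.inRange(hsv,(3,150,90),(13,255,255));m[:,:240]=0;m[:,385:]=0;m[165:]=0
P=np.array([atz('wrist',p,.084,s)[:2] for p in np.argwhere(m>0)[:,::-1]])
print(least_squares(lambda q:np.hypot(P[:,0]-q[0],P[:,1]-q[1])-.032,[*P.mean(0)],loss='soft_l1',f_scale=.002).x)
m=cv2.inRange(hsv,(105,120,60),(130,255,255))
P=np.array([atz('wrist',p,.032,s)[:2] for p in np.argwhere(m>0)[:,::-1]])
print(least_squares(lambda q:np.hypot(P[:,0]-q[0],P[:,1]-q[1])-q[2],[*P.mean(0),.057],loss='soft_l1',f_scale=.002).x)
```

```text
[0.5824 0.0827 0.076 ]
[0.5503 0.0802 0.076 ]
[0.5202 0.0777 0.076 ]Traceback (most recent call last):
  File "<stdin>", line 7, in <module>
  File "h.py", line 19, in atz
    o,d=ray(name,px,s); return o+d*(z-o[2])/d[2]
        ~~~^^^^^^^^^^^
  File "h.py", line 15, in ray
    ci,R,t=ext(name,s)
           ~~~^^^^^^^^
  File "h.py", line 10, in ext
    ci=camera_info(name)
ValueError: time passes only in moves, steps and waits
```

```bash
sed -i 's/^def K(ci)/_ci={}\n_cam=camera_info\ndef camera_info(n):\n    if n not in _ci: _ci[n]=_cam(n)\n    return _ci[n]\ndef K(ci)/' h.py
```

Call:
jog_arm(commands=[[20,-2,-0.5,0,0,0],[20,-1.5,-0.5,0,0,-0.001],[8,0,0,0,0,0],[3,0,0,0,0,0],[0,0,0,0,0,0]])

```text
clock: 4.5
position: [0.5441, 0.0811, 0.0688]
tool_rot: [-3.103, 1.558, 0.101]
force: [-0.8, -0.4, 1.1]
grip_width: 0.0553
```

Run:
```python
from h import *
plan([.540,.0793,.061],np.radians(94.4),step=30)
s=observe();im=grab_frame('wrist');save('wrist3.png',im)
print(s['force'],s['clock'])
```

```text
pos [0.5441 0.0811 0.0688] jaw deg -86.4 tgt -85.6 d [-0.0041 -0.0018 -0.0078] tool d mm [7.7 1.5 4.3] rv [-0.015 -0.012  0.   ] n 1
[[7.7, 1.5, 4.3, -0.0146, -0.0125, 0.0004]]
[-0.76914517 -0.44182255  1.13713843] 4.5
```

View pics/wrist3.png

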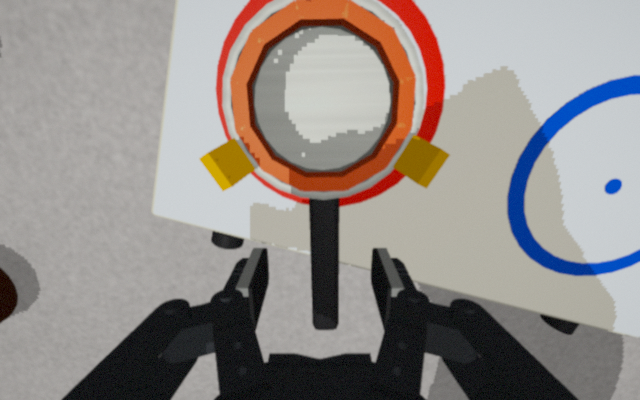

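The handle (col 310–338, rows 200–328) is between the pads. Final descent.

Call:
jog_arm(commands=[[7,1.5,4,-0.014,-0.012,0],[1,0,0,0,0,0],[0,0,0,0,0,0]])

```text
clock: 4.85
position: [0.5409, 0.0792, 0.0621]
tool_rot: [-2.863, 1.569, 0.356]
force: [0.5, -0.5, 0.4]
grip_width: 0.0555
```

Run:
```python
from h import *
plan([.540,.0793,.061],np.radians(94.4),step=30)
```

```text
pos [0.5409 0.0792 0.0621] jaw deg -85.6 tgt 274.4 d [-0.0009  0.0001 -0.0011] tool d mm [ 1.1 -0.2  0.9] rv [ 0.001 -0.002  0.001] n 1
[[1.1, -0.2, 0.9, 0.0006, -0.0021, 0.0006]]
```

Call:
jog_arm(commands=[[0,0,0,0,0,0],[0,0,0,0,0,0],[0,0,0,0,0,0],[0,0,0,0,0,0],[0,0,0,0,0,0],[0,0,0,0,0,0],[0,0,0,0,0,0],[0,0,0,0,0,0]], gripper=255, newtons=50)

```text
clock: 5.65
position: [0.541, 0.079, 0.0625]
tool_rot: [-2.959, 1.568, 0.259]
force: [-0.0, -0.7, 1.2]
grip_width: 0.013
```

```bash
cat > pot.py <<'E'
from h import *
from scipy.optimize import least_squares
def circ(P,r): 
    return least_squares(lambda q:np.hypot(P[:,0]-q[0],P[:,1]-q[1])-r,[*P.mean(0)],loss='soft_l1',f_scale=.002).x
def undist(c,m,z,s):
    o,d0=ray(c,(320,200),s);ci,R,t=ext(c,s)
    p=np.argwhere(m>0)[:,::-1].astype(float)[:,None]
    u=cv2.undistortPoints(p,K(ci),np.array(ci['distortion'],float))[:,0]
    D=np.c_[u,np.ones(len(u))]@R
    return (o+D*((z-o[2])/D[:,2])[:,None])[:,:2]
def look(c,s,im,est=None,zs=.084):
    """seal centre and blue ring centre"""
    hsv=cv2.cvtColor(im,cv2.COLOR_RGB2HSV)
    P=undist(c,cv2.inRange(hsv,(3,150,90),(13,255,255)),zs,s)
    r={}
    if len(P)>30:
        m=np.median(P,0) if est is None else np.array(est)
        for _ in range(4):
            Q=P[np.hypot(*(P-m).T)<.042]
            if len(Q)<20: break
            m=circ(Q,.032)
        r['seal']=(m.round(4),len(Q))
    P=undist(c,cv2.inRange(hsv,(105,120,60),(130,255,255)),.032,s)
    B=np.array([.5892,-.091])
    for _ in range(3):
        Q=P[np.abs(np.hypot(*(P-B).T)-.057)<.012]
        if len(Q)<20:break
        B=circ(Q,.057)
    r['blue']=(B.round(4),len(Q)); return r
E
python3 - <<'E'
from pot import *
s=observe();print(s['position'],s['force'],s['grip_width'],s['clock'])
for c in ['wrist','top','side']: print(c,look(c,s,grab_frame(c),est=(.6245,.0865)))
E
```

```text
[0.5410344  0.07895476 0.06247619] [-0.01154507 -0.70095774  1.22559957] 0.012950787762963323 5.65
wrist {'seal': (array([0.6254, 0.0852]), 11668), 'blue': (array([ 0.5887, -0.0915]), 5201)}
top {'blue': (array([ 0.5891, -0.0917]), 450)}
side {'seal': (array([0.6224, 0.0885]), 125), 'blue': (array([ 0.5891, -0.0903]), 208)}
```

Run:
```python
from h import *
s=observe();p=s['position'];R=Rrpy(s['tool_rot']);a=np.arctan2(R[1,1],R[0,1])
plan([p[0]-.0364,p[1]-.1767,.0622],a,step=12)
```

```text
pos [0.541  0.079  0.0625] jaw deg -85.6 tgt -85.6 d [-0.0364 -0.1767 -0.0003] tool d mm [1.000e-01 1.734e+02 4.980e+01] rv [-0.    -0.002  0.   ] n 16
[[0.0, 10.8, 3.1, -0.0, -0.0002, 0.0], [0.0, 10.8, 3.1, -0.0, -0.0002, 0.0], [0.0, 10.8, 3.1, -0.0, -0.0002, 0.0], [0.0, 10.8, 3.1, -0.0, -0.0002, 0.0], [0.0, 10.8, 3.1, -0.0, -0.0002, 0.0], [0.0, 10.8, 3.1, -0.0, -0.0002, 0.0], [0.0, 10.8, 3.1, -0.0, -0.0002, 0.0], [0.0, 10.8, 3.1, -0.0, -0.0002, 0.0], [0.0, 10.8, 3.1, -0.0, -0.0002, 0.0], [0.0, 10.8, 3.1, -0.0, -0.0002, 0.0], [0.0, 10.8, 3.1, -0.0, -0.0002, 0.0], [0.0, 10.8, 3.1, -0.0, -0.0002, 0.0], [0.0, 10.8, 3.1, -0.0, -0.0002, 0.0], [0.0, 10.8, 3.1, -0.0, -0.0002, 0.0], [0.0, 10.8, 3.1, -0.0, -0.0002, 0.0], [0.0, 10.8, 3.1, -0.0, -0.0002, 0.0]]
```

First a short piece, to check how the pot follows.

Call:
jog_arm(commands=[[0,6,2,0,0,0],[0,11,3,0,0,0],[0,11,3,0,0,0],[0,11,3,0,0,0],[0,6,2,0,0,0],[0,0,0,0,0,0]])

```text
clock: 6.4
position: [0.531, 0.0302, 0.0625]
tool_rot: [-2.675, 1.567, 0.545]
force: [-1.0, 2.4, -1.1]
grip_width: 0.0128
```

Run:
```python
from pot import *
s=observe();print(s['position'],s['force'],s['moment'],s['grip_width'])
r=look('wrist',s,grab_frame('wrist'),est=s['position'][:2]+[.084,.0065]);print(r)
d=r['blue'][0]-r['seal'][0];print(d)
p=s['position'];R=Rrpy(s['tool_rot']);a=np.arctan2(R[1,1],R[0,1])
plan([p[0]+d[0],p[1]+d[1],.0625],np.radians(94.4),step=12)
```

```text
[0.53097004 0.03024479 0.06248012] [-0.99424539  2.39414223 -1.09584948] [0.41118964 0.069707   0.23604504] 0.012750377953468986
{'seal': (array([0.615 , 0.0379]), 10563), 'blue': (array([ 0.5889, -0.0915]), 8508)}
[-0.0261 -0.1294]
pos [0.531  0.0306 0.0625] jaw deg -85.5 tgt -85.6 d [-0.0261 -0.1297  0.    ] tool d mm [ -0.4 127.3  36.2] rv [ 0.002 -0.004  0.002] n 12
[[-0.0, 10.6, 3.0, 0.0002, -0.0003, 0.0002], [-0.0, 10.6, 3.0, 0.0002, -0.0003, 0.0002], [-0.0, 10.6, 3.0, 0.0002, -0.0003, 0.0002], [-0.0, 10.6, 3.0, 0.0002, -0.0003, 0.0002], [-0.0, 10.6, 3.0, 0.0002, -0.0003, 0.0002], [-0.0, 10.6, 3.0, 0.0002, -0.0003, 0.0002], [-0.0, 10.6, 3.0, 0.0002, -0.0003, 0.0002], [-0.0, 10.6, 3.0, 0.0002, -0.0003, 0.0002], [-0.0, 10.6, 3.0, 0.0002, -0.0003, 0.0002], [-0.0, 10.6, 3.0, 0.0002, -0.0003, 0.0002], [-0.0, 10.6, 3.0, 0.0002, -0.0003, 0.0002], [-0.0, 10.6, 3.0, 0.0002, -0.0003, 0.0002]]
```

Call:
jog_arm(commands=[[0,6,2,0,0,0],[0,11,3,0,0,0],[0,11,3,0,0,0],[0,11,3,0,0,0],[0,11,3,0,0,0],[0,11,3,0,0,0],[0,11,3,0,0,0],[0,11,3,0,0,0],[0,11,3,0,0,0],[0,11,3,0,0,0],[0,8,2,0,0,0],[0,4,1,0,0,0],[0,0,0,0,0,0]])

```text
clock: 7.75
position: [0.5069, -0.0978, 0.0622]
tool_rot: [-2.599, 1.565, 0.623]
force: [-0.5, 2.1, 1.9]
grip_width: 0.0131
```

```bash
cat > l.py <<'E'
from pot import *
s=observe();print(s['position'],s['force'],s['moment'],s['grip_width'])
im=grab_frame('wrist');save('w_%.2f.png'%s['clock'],im)
r=look('wrist',s,im,est=s['position'][:2]+[.084,.0065]);print(r)
d=r['blue'][0]-r['seal'][0];print(d)
p=s['position'];R=Rrpy(s['tool_rot'])
plan([p[0]+d[0],p[1]+d[1],.0625],np.radians(94.4),step=12)
for c in ['side','top']: print(c,look(c,s,grab_frame(c),est=r['seal'][0]))
E
python3 l.py
```

```text
[ 0.50687631 -0.09780365  0.06223196] [-0.52846424  2.08920862  1.87328987] [ 0.65444806 -0.12937998  0.2097117 ] 0.013122843812231584
{'seal': (array([ 0.5909, -0.0901]), 10687), 'blue': (array([ 0.5894, -0.0908]), 4628)}
[-0.0015 -0.0007]
pos [ 0.5069 -0.0976  0.0622] jaw deg -85.4 tgt 274.4 d [-0.0015 -0.0009  0.0003] tool d mm [-0.3  0.8  1.6] rv [ 0.003 -0.005  0.003] n 1
[[-0.3, 0.8, 1.6, 0.003, -0.0049, 0.0029]]
side {'seal': (array([ 0.5887, -0.0867]), 138), 'blue': (array([ 0.5891, -0.0901]), 167)}
top {'blue': (array([ 0.5891, -0.092 ]), 67)}
```

Pot within about 2 mm of the ring centre. Release and rise.

Call:
jog_arm(commands=[[0,0,0,0,0,0],[0,0,0,0,0,0],[0,0,0,0,0,0],[0,0,0,0,0,0],[0,0,0,0,0,0],[0,0,0,0,0,0]], gripper=110)

```text
clock: 8.5
position: [0.5063, -0.0971, 0.0618]
tool_rot: [-2.473, 1.567, 0.749]
force: [0.2, -0.4, 0.3]
grip_width: 0.0487
```

Call:
jog_arm(commands=[[-15,0,0,0,0,0],[-30,0,0,0,0,0],[-40,0,0,0,0,0],[-30,0,0,0,0,0],[0,0,0,0,0,0]])

```text
clock: 9.0
position: [0.5051, -0.0969, 0.18]
tool_rot: [-1.546, 1.568, 1.677]
force: [0.1, -0.2, -0.7]
grip_width: 0.0485
```

```bash
python3 l.py; python3 -c "
from h import *
plan([.4615,-.337,.18],np.radians(94.4-35),step=40)"
```

```text
[ 0.50514554 -0.09694956  0.18000455] [ 0.05837458 -0.18305748 -0.72289152] [ 0.01107968 -0.03052977 -0.01741454] 0.048495251287572524
{'seal': (array([ 0.5911, -0.0906]), 2450), 'blue': (array([ 0.5891, -0.0909]), 3350)}
[-0.002  -0.0003]
pos [ 0.5045 -0.0969  0.1784] jaw deg -85.3 tgt -85.6 d [-0.0014 -0.0004 -0.1159] tool d mm [115.9   0.7   1.2] rv [0.004 0.002 0.003] n 10
[[11.6, 0.1, 0.1, 0.0004, 0.0002, 0.0003], [11.6, 0.1, 0.1, 0.0004, 0.0002, 0.0003], [11.6, 0.1, 0.1, 0.0004, 0.0002, 0.0003], [11.6, 0.1, 0.1, 0.0004, 0.0002, 0.0003], [11.6, 0.0, 0.1, 0.0004, 0.0002, 0.0003], [11.6, 0.0, 0.1, 0.0004, 0.0002, 0.0003], [11.6, 0.0, 0.1, 0.0004, 0.0002, 0.0003], [11.6, 0.0, 0.1, 0.0004, 0.0002, 0.0003], [11.6, 0.0, 0.1, 0.0004, 0.0002, 0.0003], [11.6, 0.0, 0.1, 0.0004, 0.0002, 0.0003]]
side {'seal': (array([ 0.589 , -0.0872]), 132), 'blue': (array([ 0.5891, -0.0902]), 198)}
pos [ 0.5034 -0.0967  0.1762] jaw deg -85.3 tgt -120.6 d [-0.0419 -0.2403  0.0038] tool d mm [ -4.5 236.   61.3] rv [0.615 0.006 0.003] n 7
[[-0.6, 33.7, 8.8, 0.0879, 0.0009, 0.0004], [-0.6, 34.4, 5.8, 0.0879,
[... 527 characters left out ...]
,(3,150,90),(13,255,255)),zs,s)
  File "pot.py", line 8, in undist
    u=cv2.undistortPoints(p,K(ci),np.array(ci['distortion'],float))[:,0]
      ~~~~~~~~~~~~~~~~~~~^^^^^^^^^^^^^^^^^^^^^^^^^^^^^^^^^^^^^^^^^^
cv2.error: OpenCV(4.12.0) /io/opencv/modules/calib3d/src/undistort.dispatch.cpp:347: error: (-215:Assertion failed) CV_IS_MAT(_src) && CV_IS_MAT(_dst) && (_src->rows == 1 || _src->cols == 1) && (_dst->rows == 1 || _dst->cols == 1) && _src->cols + _src->rows - 1 == _dst->rows + _dst->cols - 1 && (CV_MAT_TYPE(_src->type) == CV_32FC2 || CV_MAT_TYPE(_src->type) == CV_64FC2) && (CV_MAT_TYPE(_dst->type) == CV_32FC2 || CV_MAT_TYPE(_dst->type) == CV_64FC2) in function 'cvUndistortPointsInternal'
```

Call:
jog_arm(commands=[[-1,34,9,0,0,0],[-1,34,9,0,0,0],[-1,34,9,0,0,0],[-1,34,9,0,0,0],[-1,34,9,0,0,0],[0,34,9,0,0,0],[0,30,7,0,0,0],[0,0,0,0,0,0]])

```text
clock: 9.95
position: [0.4565, -0.341, 0.1689]
tool_rot: [-0.586, 1.548, 2.642]
force: [0.3, 0.7, 0.3]
grip_width: 0.0485
```

Run:
```python
from pot import *
s=observe();im=grab_frame('wrist');save('wrist4.png',im);print(s['position'],s['clock'])
for q in nets.silhouettes('wrist','lid'):
    cn=max(cv2.findContours(q['mask'].astype(np.uint8),0,1)[0],key=len)[:,0]
    m=np.zeros((400,640),np.uint8);m[cn[:,1],cn[:,0]]=1
    P=undist('wrist',m,.004,s)
    x=least_squares(lambda v:np.hypot(P[:,0]-v[0],P[:,1]-v[1])-v[2],[*P.mean(0),.03],loss='soft_l1',f_scale=.002).x
    print('lid',q['rect'],q['p'],x)
for q in nets.pinpoint('wrist','lid_knob_top'): print(q, atz('wrist',q['location'],.04,s))
plan([.4615,-.337,.12],np.radians(94.4),step=40)
```

```text
[ 0.45654826 -0.34104432  0.16886192] 9.95
lid [391.9, 195.8, 439.9, 243.1] 0.82 [ 0.42086355 -0.44602116  0.02633753]
lid [281.8, 135.9, 355.4, 209.3] 0.63 [ 0.46191004 -0.33636421  0.03767711]
{'location': [421.9, 228.0], 'p': 0.94} [ 0.42605379 -0.44116668  0.04      ]
{'location': [317.2, 181.4], 'p': 0.7} [ 0.46389078 -0.33623259  0.04      ]
pos [ 0.4584 -0.3364  0.1695] jaw deg -84.8 tgt 274.4 d [ 0.0031 -0.0006 -0.0495] tool d mm [49.4  1.6 -3.9] rv [0.015 0.018 0.014] n 2
[[24.7, 0.8, -2.0, 0.0074, 0.009, 0.007], [24.7, 0.6, -1.7, 0.0074, 0.009, 0.007]]
```

View pics/wrist4.png

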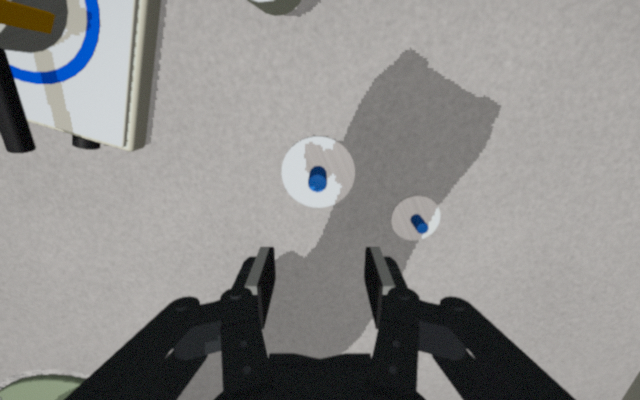

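Wrist: large lid (318,172), knob top (317,183); small lid (416,218), not wanted. Lid measured r 37.7 mm at (0.462,-0.336).

Call:
jog_arm(commands=[[25,1,-2,0.007,0.009,0.007],[25,0,-2,0.007,0.009,0.007],[15,0,0,0,0,0],[0,0,0,0,0,0]])

```text
clock: 10.5
position: [0.4639, -0.331, 0.1016]
tool_rot: [-2.256, 1.569, 0.969]
force: [-0.4, 1.1, 0.7]
grip_width: 0.0486
```

```bash
cat > k.py <<'E'
from pot import *
import sys
s=observe();im=grab_frame('wrist');save('k_%.2f.png'%s['clock'],im);print(s['position'],s['clock'],s['force'])
cs=[]
for q in nets.silhouettes('wrist','lid'):
    cn=max(cv2.findContours(q['mask'].astype(np.uint8),0,1)[0],key=len)[:,0]
    m=np.zeros((400,640),np.uint8);m[cn[:,1],cn[:,0]]=1
    P=undist('wrist',m,.004,s)
    x=least_squares(lambda v:np.hypot(P[:,0]-v[0],P[:,1]-v[1])-v[2],[*P.mean(0),.03],loss='soft_l1',f_scale=.002).x
    print('lid',q['rect'],q['p'],x)
for q in nets.pinpoint('wrist','lid_knob_top'): print(q, atz('wrist',q['location'],.04,s))
hsv=cv2.cvtColor(im,cv2.COLOR_RGB2HSV)
n,l,st,ce=cv2.connectedComponentsWithStats(cv2.inRange(hsv,(100,100,40),(130,255,255)))
for i in range(1,n):
    if st[i,4]>100: print('blue',st[i],ce[i])
plan([.462,-.3364,.021],np.radians(94.4),step=30)
E
python3 k.py; ls pics
```

```text
[ 0.46390904 -0.3309761   0.10161919] 10.5 [-0.41574398  1.11752186  0.67468139]
lid [282.4, 161.3, 368.9, 245.2] 0.67 [ 0.46210483 -0.33622323  0.03743804]
{'location': [458.6, 276.3], 'p': 0.79} [ 0.42698161 -0.44038774  0.04      ]
{'location': [327.0, 222.5], 'p': 0.78} [ 0.46317126 -0.3359066   0.04      ]
blue [   0    0   39   92 1665] [22.07327327 45.38018018]
blue [316 199  23  35 655] [326.86717557 216.31145038]
blue [441 255  24  27 350] [452.24857143 268.05428571]
pos [ 0.4648 -0.3324  0.1041] jaw deg -85.2 tgt 274.4 d [-0.0028 -0.004  -0.0831] tool d mm [83.1  3.7  3.5] rv [ 0.006 -0.004 -0.001] n 3
[[27.7, 1.2, 1.2, 0.002, -0.0013, -0.0002], [27.7, 1.2, 1.1, 0.002, -0.0013, -0.0002], [27.7, 1.2, 1.1, 0.002, -0.0013, -0.0002]]
crop_side.png
crop_top.png
k_10.50.png
side0.png
side2.png
top0.png
w_7.75.png
w_9.00.png
wrist0.png
wrist1.png
wrist2.png
wrist3.png
wrist4.png
```

Call:
jog_arm(commands=[[24,2,1,0.003,-0.002,0],[24,1.5,1,0.003,-0.002,0],[0,0,0,0,0,0],[0,0,0,0,0,0]])

```text
clock: 11.05
position: [0.4661, -0.3369, 0.0599]
tool_rot: [2.416, 1.563, -0.648]
force: [0.8, 0.2, -0.0]
grip_width: 0.0486
```

```bash
python3 k.py; cp pics/k_1[01].* pics/ 2>/dev/null; ls -t pics | head -1
```

```text
[ 0.46609552 -0.33694459  0.05990672] 11.05 [ 0.82407698  0.19846496 -0.04008631]
lid [264.6, 176.0, 374.1, 277.0] 0.76 [ 0.46213274 -0.33633094  0.03772233]
lid [426.2, 258.2, 491.8, 312.6] 0.69 [ 0.42485236 -0.44586547  0.02393829]
{'location': [477.7, 311.9], 'p': 0.82} [ 0.42954752 -0.43972886  0.04      ]
blue [ 305  221   28   47 1082] [318.24861368 244.53142329]
blue [453 284  31  31 370] [467.26756757 297.37297297]
pos [ 0.4661 -0.3371  0.0601] jaw deg -85.6 tgt 274.4 d [-0.0041  0.0007 -0.0391] tool d mm [39.  -1.3  4.3] rv [ 0.001 -0.006 -0.005] n 2
[[19.5, -0.6, 2.1, 0.0003, -0.003, -0.0027], [19.5, -0.6, 2.1, 0.0003, -0.003, -0.0027]]
k_11.05.png
```

Call:
jog_arm(commands=[[15,-0.5,2,0,-0.003,-0.003],[15,-0.5,2,0,-0.003,-0.002],[4,0,0,0,0,0],[0,0,0,0,0,0],[0,0,0,0,0,0]])

```text
clock: 11.7
position: [0.4622, -0.3367, 0.0244]
tool_rot: [2.272, 1.57, -0.792]
force: [0.3, -1.0, 0.2]
grip_width: 0.0489
```

```bash
python3 k.py
```

```text
[ 0.46218395 -0.33672656  0.02440552] 11.7 [ 0.28813675 -1.02535665  0.22092188]
lid [457.0, 277.6, 528.6, 347.7] 0.7 [ 0.4268004  -0.44907736  0.02268695]
lid [256.5, 186.5, 385.4, 303.1] 0.69 [ 0.46279644 -0.3361651   0.03719081]
{'location': [509.0, 350.3], 'p': 0.63} [ 0.43135709 -0.43583997  0.04      ]
blue [ 302  239   36   63 1840] [319.27608696 270.95923913]
blue [482 313  38  36 298] [500.08389262 327.44295302]
pos [ 0.4625 -0.3369  0.0249] jaw deg -85.6 tgt 274.4 d [-0.0005  0.0005 -0.0039] tool d mm [ 3.9 -0.6  0.4] rv [ 0.    -0.001 -0.001] n 1
[[3.9, -0.6, 0.4, 0.0005, -0.0013, -0.0012]]
```

Call:
jog_arm(commands=[[4,-0.5,0,0,-0.001,-0.001],[0,0,0,0,0,0]])

```text
clock: 12.05
position: [0.4627, -0.3366, 0.0211]
tool_rot: [2.526, 1.57, -0.539]
force: [-0.4, -0.3, -0.1]
grip_width: 0.048
```

Call:
jog_arm(commands=[[0,0,0,0,0,0],[0,0,0,0,0,0],[0,0,0,0,0,0],[0,0,0,0,0,0],[0,0,0,0,0,0],[0,0,0,0,0,0],[0,0,0,0,0,0]], gripper=255, newtons=100)

```text
clock: 12.75
position: [0.4628, -0.3366, 0.0216]
tool_rot: [2.451, 1.569, -0.613]
force: [-0.7, -0.3, -0.1]
grip_width: 0.0155
```

```bash
python3 k.py; python3 -c "
from h import *
save('grip_side.png',cv2.resize(grab_frame('side')[100:260,300:500],None,fx=4,fy=3.7))"; ls -t pics|head -2
```

```text
[ 0.46281597 -0.33662607  0.02160946] 12.75 [-0.71861366 -0.2656646  -0.14968452]
lid [448.8, 283.5, 529.7, 360.1] 0.87 [ 0.42363223 -0.4472204   0.02548358]
lid [254.5, 190.4, 386.6, 309.0] 0.63 [ 0.46753988 -0.33592131  0.03388835]
{'location': [319.1, 294.2], 'p': 0.61} [ 0.46094163 -0.33615283  0.04      ]
{'location': [511.2, 352.7], 'p': 0.58} [ 0.43327593 -0.43475141  0.04      ]
blue [ 302  242   36   65 1976] [319.42864372 275.25151822]
blue [481 316  42  47 922] [501.15292842 338.51193059]
pos [ 0.4628 -0.3366  0.0216] jaw deg -85.6 tgt -85.6 d [-0.0008  0.0002 -0.0006] tool d mm [ 0.6 -0.3  0.8] rv [ 0.    -0.001 -0.001] n 1
[[0.6, -0.3, 0.8, 0.0005, -0.0012, -0.001]]
grip_side.png
k_12.75.png
```

View pics/grip_side.png

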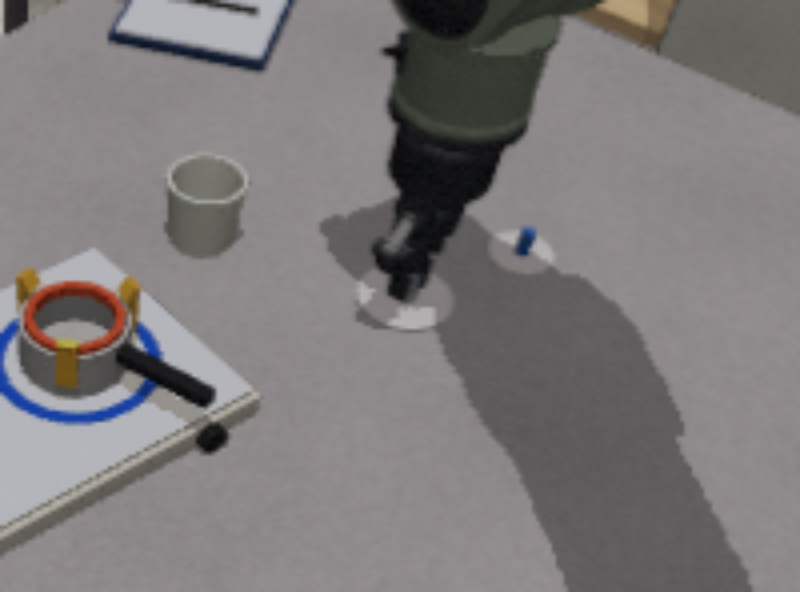

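Gripped (the lid's knob between the pads; small lid untouched at (525,245)). Lift and go to a viewing position beside the pot.

Call:
jog_arm(commands=[[-15,0,0,0,0,0],[-35,0,0,0,0,0],[-40,0,0,0,0,0],[-45,0,0,0,0,0],[-15,0,0,0,0,0],[0,0,0,0,0,0]])

```text
clock: 13.55
position: [0.4622, -0.3358, 0.1819]
tool_rot: [2.567, 1.569, -0.497]
force: [0.1, -0.3, -1.5]
grip_width: 0.015
```

```bash
python3 -c "
from h import *
plan([.495,-.092,.17],np.radians(94.4),step=35)
s=observe();print(s['grip_width'],s['force'])"
```

```text
pos [ 0.4622 -0.3358  0.1819] jaw deg -85.5 tgt -85.6 d [ 0.0328  0.2438 -0.0119] tool d mm [  11.7 -240.5  -51.7] rv [ 0.001 -0.001 -0.001] n 8
[[1.5, -30.1, -6.5, 0.0002, -0.0002, -0.0001], [1.5, -30.1, -6.5, 0.0002, -0.0002, -0.0001], [1.5, -30.1, -6.5, 0.0002, -0.0002, -0.0001], [1.5, -30.1, -6.5, 0.0002, -0.0002, -0.0001], [1.5, -30.1, -6.4, 0.0002, -0.0002, -0.0001], [1.5, -30.1, -6.4, 0.0002, -0.0002, -0.0001], [1.5, -30.1, -6.4, 0.0002, -0.0002, -0.0001], [1.5, -30.1, -6.4, 0.0002, -0.0002, -0.0001]]
0.015040159541526873 [ 0.11796498 -0.31457886 -1.48211273]
```

Call:
jog_arm(commands=[[1,-20,-5,0,0,0],[1,-30,-6,0,0,0],[1,-30,-6,0,0,0],[1,-30,-6,0,0,0],[1,-30,-6,0,0,0],[1,-30,-6,0,0,0],[1,-30,-6,0,0,0],[1,-25,-6,0,0,0],[1,-8,-3,0,0,0],[0,0,0,0,0,0],[0,0,0,0,0,0]])

```text
clock: 14.65
position: [0.491, -0.0916, 0.1697]
tool_rot: [0.26, 1.567, -2.805]
force: [0.7, 0.1, -0.9]
grip_width: 0.0155
```

```bash
cat > v.py <<'E'
from pot import *
s=observe();im=grab_frame('wrist');n='v_%.2f.png'%s['clock'];save(n,im);print(n,s['position'],s['force'],s['grip_width'])
print(look('wrist',s,im,est=(.591,-.0905)))
R=Rrpy(s['tool_rot']);print('tool x',R[:,0].round(4))
plan([.591,-.0905,.135],np.radians(94.4),step=25)
E
python3 v.py
```

```text
v_14.65.png [ 0.49095059 -0.09162937  0.16967501] [ 0.67053375  0.05452643 -0.91350921] 0.015508484696032129
{'seal': (array([ 0.5908, -0.0904]), 2966), 'blue': (array([ 0.5891, -0.0908]), 3800)}
tool x [-0.0033 -0.0012 -1.    ]
pos [ 0.4909 -0.0919  0.1697] jaw deg -85.6 tgt 274.4 d [ 0.1001  0.0014 -0.0347] tool d mm [  34.4    6.2 -100. ] rv [-0.001  0.003 -0.001] n 5
[[6.9, 1.2, -20.0, -0.0002, 0.0007, -0.0002], [6.9, 1.2, -20.0, -0.0002, 0.0007, -0.0002], [6.9, 1.2, -20.0, -0.0002, 0.0007, -0.0002], [6.9, 1.3, -20.0, -0.0002, 0.0007, -0.0002], [6.9, 1.3, -20.0, -0.0002, 0.0007, -0.0002]]
```

View pics/v_14.65.png

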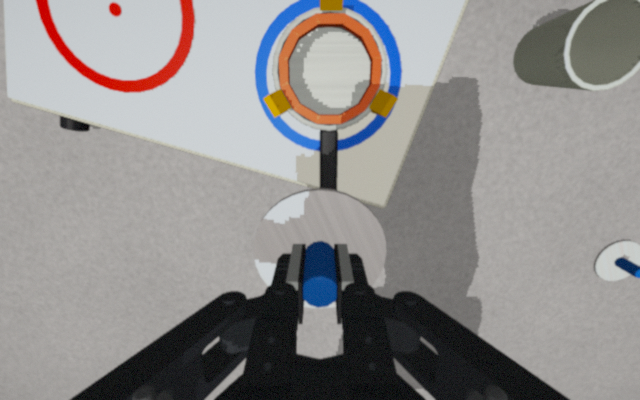

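Lid hangs level in the grip (disc cols 253–386, top row 188, knob at col 320); pot seal centre (330,68). Fit the lid in the same view.

Run:
```python
from pot import *
s=observe()
grab_frame('wrist')
z=s['position'][2]-.0216
for nm in ['lid']:
  for q in nets.silhouettes('wrist',nm):
    print(q['rect'],q['p'])
    cn=max(cv2.findContours(q['mask'].astype(np.uint8),0,1)[0],key=len)[:,0]
    cn=cn[(cn[:,1]<240)]
    if len(cn)<10: continue
    m=np.zeros((400,640),np.uint8);m[cn[:,1],cn[:,0]]=1
    P=undist('wrist',m,z+.004,s); print(circ(P,.038)-s['position'][:2])
    x=least_squares(lambda v:np.hypot(P[:,0]-v[0],P[:,1]-v[1])-v[2],[*P.mean(0),.03],loss='soft_l1',f_scale=.002).x;print(x)
```

```text
[594.8, 242.4, 639.1, 277.2] 0.9
[254.2, 188.2, 383.2, 309.1] 0.83
[-0.0006852   0.00027527]
[ 0.49170654 -0.0914724   0.03680841]
```

Call:
jog_arm(commands=[[2,1,-15,0,0.001,0],[6,1,-22,0,0.001,0],[6,1,-22,0,0,0],[6,1,-22,0,0,0],[6,1,-12,0,0,0],[4,0,-2,0,0,0],[0,0,0,0,0,0],[0,0,0,0,0,0]])

```text
clock: 15.6
position: [0.5871, -0.0982, 0.1384]
tool_rot: [0.958, 1.567, -2.118]
force: [-0.1, 0.6, -0.5]
grip_width: 0.015
```

```bash
python3 v.py; python3 -c "
from h import *
save('align_side.png',cv2.resize(grab_frame('side')[130:260,250:420],None,fx=4.5,fy=4.5,interpolation=2))"
```

```text
v_15.60.png [ 0.58712128 -0.09822352  0.13838556] [-0.11245876  0.60528952 -0.52253339] 0.015024918867661618
{'seal': (array([ 0.5915, -0.0906]), 1008), 'blue': (array([ 0.5887, -0.0907]), 3455)}
tool x [-0.0021 -0.0034 -1.    ]
pos [ 0.5871 -0.0982  0.1385] jaw deg -86.3 tgt 274.4 d [ 0.0039  0.0077 -0.0035] tool d mm [ 3.4 -7.5 -4.4] rv [-0.012  0.002 -0.003] n 1
[[3.4, -7.5, -4.4, -0.012, 0.0023, -0.0033]]
```

View pics/align_side.png

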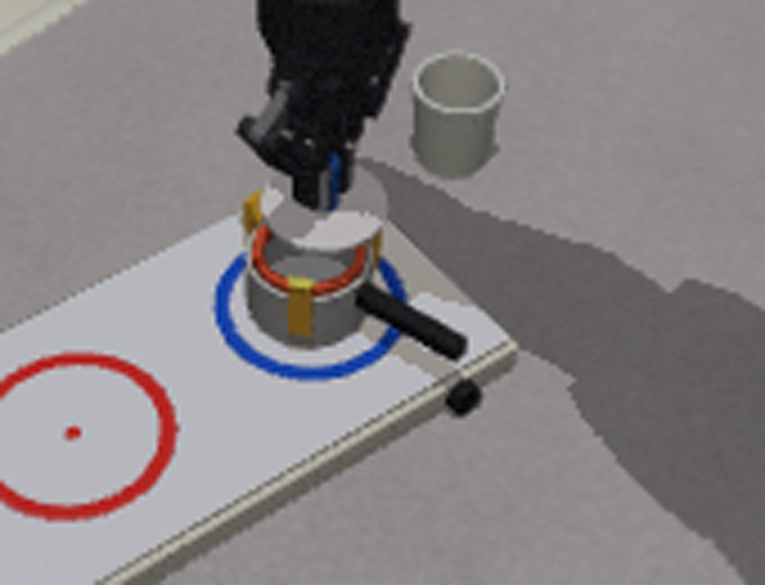

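Lid hovers over the pot, offset slightly to −y. Correct by (+4, +7.7) mm.

Call:
jog_arm(commands=[[1,-4,-2,-0.006,0.001,-0.002],[1,-3.5,-2,-0.006,0.001,-0.001],[0,0,0,0,0,0],[0,0,0,0,0,0]])

```text
clock: 16.1
position: [0.5906, -0.0896, 0.1375]
tool_rot: [2.909, 1.569, -0.154]
force: [-0.1, -0.8, -1.1]
grip_width: 0.0152
```

```bash
python3 v.py
```

```text
v_16.10.png [ 0.5906014  -0.08956817  0.13754485] [-0.07227196 -0.82103292 -1.06333611] 0.015232531713110434
{'seal': (array([ 0.5918, -0.0904]), 773), 'blue': (array([ 0.5889, -0.0908]), 3451)}
tool x [ 1.4e-03 -2.0e-04 -1.0e+00]
pos [ 0.5906 -0.0895  0.1375] jaw deg -85.5 tgt 274.4 d [ 0.0004 -0.001  -0.0025] tool d mm [ 2.5  1.  -0.3] rv [ 0.001 -0.001 -0.   ] n 1
[[2.5, 1.0, -0.3, 0.0015, -0.0014, -0.0003]]
```

Call:
jog_arm(commands=[[5,0.5,-0.5,0.001,-0.001,0],[5,0.5,-0.3,0,0,0],[3,0,0,0,0,0],[0,0,0,0,0,0]])

```text
clock: 16.55
position: [0.5914, -0.0908, 0.1231]
tool_rot: [1.172, 1.57, -1.892]
force: [-0.8, 0.1, -0.5]
grip_width: 0.0152
```

```bash
python3 v.py;  python3 -c "
from h import *
save('align2.png',cv2.resize(grab_frame('side')[130:260,250:420],None,fx=4.5,fy=4.5,interpolation=2))"
```

```text
v_16.55.png [ 0.59137397 -0.09080743  0.12310022] [-0.81439424  0.14158574 -0.54913991] 0.015212550811208965
{'seal': (array([ 0.5939, -0.0903]), 311), 'blue': (array([ 0.5889, -0.0909]), 3890)}
tool x [-1.e-04 -4.e-04 -1.e+00]
pos [ 0.5914 -0.0908  0.1233] jaw deg -85.6 tgt -85.6 d [-0.0004  0.0003  0.0117] tool d mm [-11.7  -0.3   0.4] rv [ 0.  0. -0.] n 1
[[-11.7, -0.3, 0.4, 0.0001, 0.0, -0.0004]]
```

View pics/align2.png

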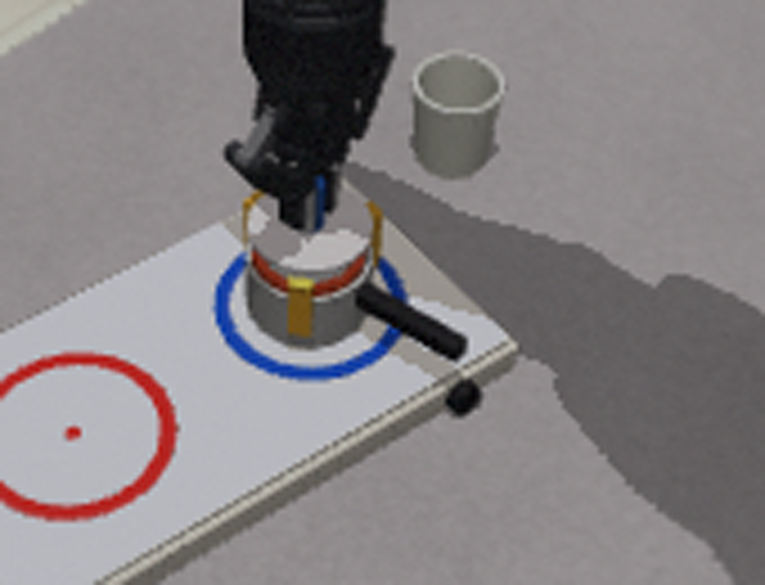

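```bash
ls -t pics | head -3
```

```text
align2.png
v_16.55.png
v_16.10.png
```

Lid sits between the three clips, centred. Descend in small steps watching force.

Call:
jog_arm(commands=[[2,0,0,0,0,0],[2,0,0,0,0,0],[1,0,0,0,0,0],[0,0,0,0,0,0]])

```text
clock: 17.05
position: [0.5917, -0.0908, 0.1184]
tool_rot: [2.585, 1.57, -0.48]
force: [0.6, 0.2, -0.8]
grip_width: 0.0153
```

Call:
jog_arm(commands=[[1.5,0,0,0,0,0],[1.5,0,0,0,0,0]])

```text
clock: 17.25
position: [0.5921, -0.0909, 0.1159]
tool_rot: [2.731, 1.569, -0.334]
force: [-1.6, 0.3, 11.4]
grip_width: 0.0155
```

Call:
jog_arm(commands=[[1.5,0,0.5,0,0,0],[1.5,0,0,0,0,0]])

```text
clock: 17.45
position: [0.5929, -0.0909, 0.1144]
tool_rot: [2.87, 1.566, -0.195]
force: [-3.8, 1.0, 14.1]
grip_width: 0.0153
```

```bash
python3 v.py
```

```text
v_17.45.png [ 0.59290582 -0.09093467  0.1144283 ] [-3.81403314  1.0063021  14.06177514] 0.015325406321269169
{'seal': (array([ 0.591 , -0.0905]), 0), 'blue': (array([ 0.5889, -0.0908]), 4161)}
tool x [ 0.0051 -0.001  -1.    ]
pos [ 0.593  -0.0909  0.1143] jaw deg -85.6 tgt -85.6 d [-0.002   0.0004  0.0207] tool d mm [-20.7  -0.6   1.8] rv [-0.    -0.005 -0.001] n 1
[[-20.7, -0.6, 1.8, -0.0, -0.0051, -0.0014]]
```

Call:
jog_arm(commands=[[0,-0.3,1.5,0,-0.003,-0.001],[0,0,0.5,0,-0.002,0]])

```text
clock: 17.7
position: [0.5917, -0.0909, 0.1148]
tool_rot: [2.76, 1.569, -0.305]
force: [0.7, -0.5, -0.1]
grip_width: 0.0154
```

```bash
python3 v.py;  python3 -c "
from h import *
save('align3.png',cv2.resize(grab_frame('side')[150:230,280:380],None,fx=7,fy=7,interpolation=2))"
```

```text
v_17.70.png [ 0.59171177 -0.09093644  0.11482411] [ 0.69499887 -0.54494592 -0.05256847] 0.015392527052783524
{'seal': (array([ 0.5953, -0.09  ]), 34), 'blue': (array([ 0.5889, -0.0909]), 4173)}
tool x [ 2.e-03 -6.e-04 -1.e+00]
pos [ 0.5917 -0.0909  0.1148] jaw deg -85.6 tgt -85.6 d [-0.0007  0.0004  0.0202] tool d mm [-20.2  -0.4   0.6] rv [-0.    -0.002 -0.001] n 1
[[-20.2, -0.4, 0.6, -0.0001, -0.0017, -0.0007]]
```

View pics/align3.png

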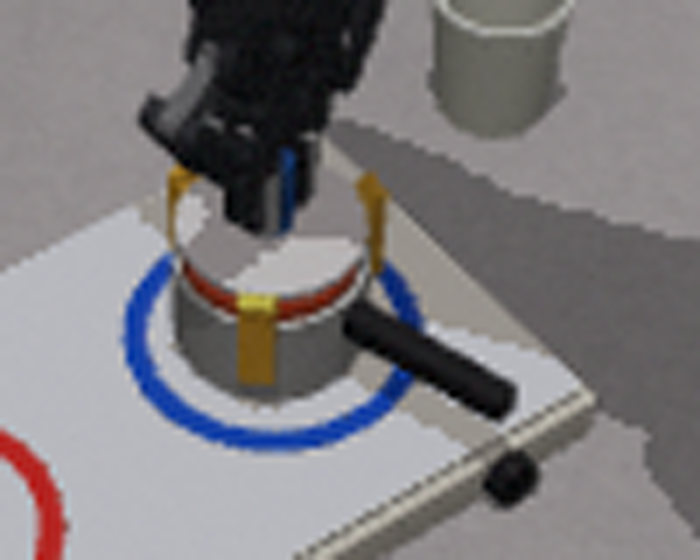

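View pics/v_17.45.png

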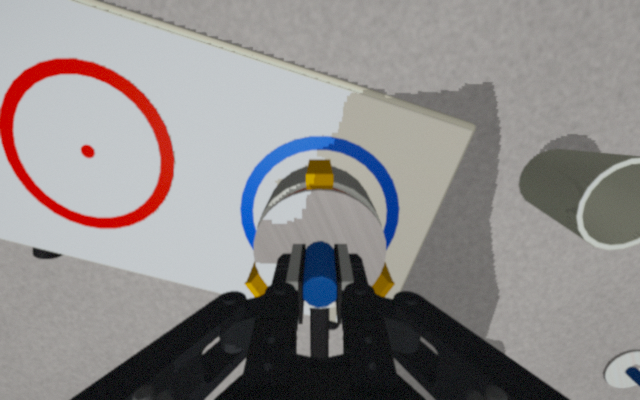

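Tall, centred; lid in contact with clip slopes. Continue straight down.

Call:
jog_arm(commands=[[1.5,0,0.3,0,0,0],[1.5,0,0.3,0,0,0]])

```text
clock: 18.0
position: [0.5922, -0.0909, 0.1132]
tool_rot: [2.873, 1.566, -0.192]
force: [-2.3, 0.2, 17.3]
grip_width: 0.0153
```

Call:
jog_arm(commands=[[1.5,0,0.5,0,-0.002,0],[1.5,0,0.5,0,0,0]])

```text
clock: 18.2
position: [0.5926, -0.0909, 0.1123]
tool_rot: [2.838, 1.565, -0.227]
force: [-2.0, 1.6, 19.1]
grip_width: 0.0152
```

Call:
jog_arm(commands=[[2,0,0.8,0,-0.004,0],[2,0,0.5,0,-0.002,0]])

```text
clock: 18.4
position: [0.5928, -0.091, 0.1104]
tool_rot: [2.513, 1.567, -0.552]
force: [0.0, -0.2, -0.2]
grip_width: 0.0155
```

Call:
jog_arm(commands=[[2,0,0.8,0,-0.004,0],[2,0,0.5,0,-0.002,0]])

```text
clock: 18.6
position: [0.5917, -0.091, 0.1065]
tool_rot: [0.846, 1.567, -2.219]
force: [1.1, 0.4, 5.7]
grip_width: 0.0158
```

Call:
jog_arm(commands=[[2,0,0,0,0.001,0],[2,0,0,0,0,0]])

```text
clock: 18.8
position: [0.5915, -0.091, 0.1019]
tool_rot: [0.961, 1.568, -2.104]
force: [0.3, -0.4, 7.1]
grip_width: 0.0157
```

```bash
python3 -c "
from h import *
save('press1.png',cv2.resize(grab_frame('side')[150:230,280:380],None,fx=7,fy=7,interpolation=2))
s=observe();print(s['position'],s['force'],s['moment'])"
```

```text
[ 0.59149448 -0.0909454   0.10171884] [-0.61326687 -0.06573319  7.75605663] [ 0.1579664  -0.07726727 -0.02583167]
```

View pics/press1.png

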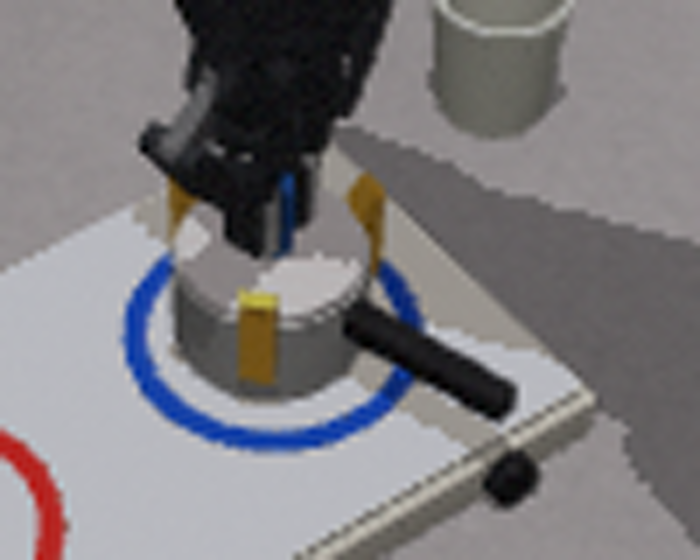

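Side view: lid down inside, edge below the clip tops, orange seal hidden. Add a little more push and verify it holds.

Call:
jog_arm(commands=[[2,0,0.3,0,0,0]])

```text
clock: 18.95
position: [0.5917, -0.091, 0.1013]
tool_rot: [1.361, 1.568, -1.705]
force: [-19.3, 2.7, 71.1]
grip_width: 0.0155
```

```bash
python3 -c "
from h import *
for i in range(6):
    im=grab_frame(['side','wrist','top'][i%3]); s=observe();print(s['clock'],s['position'].round(4),s['force'].round(2))
    if i<3: save('p2_%d.png'%i,im)
R=Rrpy(s['tool_rot']);print(R[:,0])"
```

```text
19.0 [ 0.5917 -0.091   0.1014] [-9.44  0.58 35.21]
19.05 [ 0.5916 -0.0909  0.1014] [-10.28   0.83  35.71]
19.1 [ 0.5917 -0.091   0.1014] [-9.64  1.25 35.45]
19.15 [ 0.5916 -0.091   0.1014] [-10.33   1.3   35.05]
19.2 [ 0.5916 -0.091   0.1014] [-9.93  0.76 35.3 ]
19.25 [ 0.5916 -0.091   0.1014] [-9.57  1.54 36.02]
[-2.52179671e-04 -2.86760391e-03 -9.99995857e-01]
```

The push bottomed on the rim (71 N brief peak, 35 N steady). That is more than needed; ease to a moderate push without letting go.

Call:
jog_arm(commands=[[0.3,0,0,0,0,0]])

```text
clock: 19.35
position: [0.5917, -0.091, 0.1018]
tool_rot: [1.552, 1.568, -1.513]
force: [-3.2, 0.3, 8.3]
grip_width: 0.0151
```

```bash
python3 -c "
from h import *
for i in range(6):
    im=grab_frame(['side','wrist','top'][i%3]); s=observe();print(s['clock'],s['position'].round(4),s['force'].round(2),s['grip_width'])
    if i<2: save('p3_%d.png'%i,im)
cv2.imwrite('pics/p3_s.png',cv2.resize(cv2.imread('pics/p3_0.png')[150:230,280:380],None,fx=7,fy=7,interpolation=2))"
```

```text
19.4 [ 0.5916 -0.091   0.1017] [-1.81  0.62  8.4 ] 0.01593082273744645
19.45 [ 0.5916 -0.091   0.1015] [-4.82  0.17 16.11] 0.015104571885622144
19.5 [ 0.5916 -0.091   0.1015] [-3.11  0.38 14.53] 0.015259136443171152
19.55 [ 0.5916 -0.091   0.1015] [-3.91  0.16 14.98] 0.014981398571477463
19.6 [ 0.5916 -0.091   0.1015] [-4.43  0.51 14.97] 0.015274956763474056
19.65 [ 0.5916 -0.091   0.1015] [-3.6   0.26 15.31] 0.015218687943957908
```

View pics/p3_s.png

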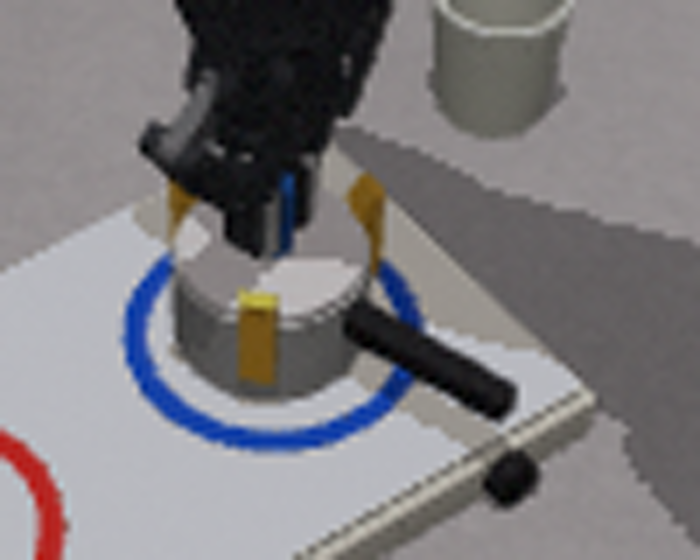

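View pics/p3_1.png

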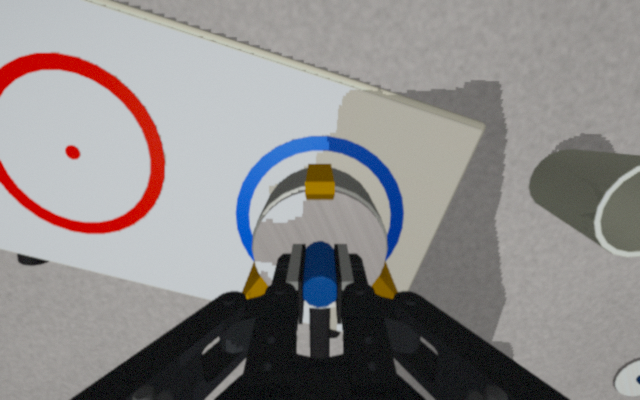

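Steady 15 N push; lid level in the pot, clip hooks over its edge at (320,185), (257,282) and (383,282). Handing in.

```bash
python3 -c "
from h import *
print(bot.job_done()); s=observe();print(s['clock'],s['position'],s['force'])"
```

```text
the job is handed in; nothing more can be done
None
the job is handed in; nothing more can be done
```

The pot is on the blue ring and the larger lid is pressed home. I handed the job in at about 19.7 s with the arm still pressing; no verdict was reported.

- **Pot:** I pinched the handle and slid the pot flat along the plate. After I released it, the wrist camera put it about 2 mm from the ring's centre; the side camera gave about 3 mm.
- **Lid:** It measured 38 mm in radius, against 25 mm for the look-alike. Resistance peaked at about 19 N and dropped to about 0 N with the lid 57 mm above the pot's underside, as described for the clips. The side and wrist pictures then show the lid level and the clips over its edge. I could not read the clip joints or the seal directly.
- **Final push:** About 15 N upward on the wrist, steady over the last four readings (0.2 s). The lid is about 48 mm above the pot's underside, so the seal should be squeezed almost fully.
- **What went less well:** My last press bottomed on the rim. The wrist force showed a brief 71 N peak, close to the 80 N limit on the lid, and then settled at 35 N. I eased it to 15 N without letting go.
- **Bottle, jar and beaker:** The arm never came near them. I saw no movement in the pictures, but I did not measure their positions at the end.

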